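# Change over the leak-test bench

### The arm

A 6-joint arm with a two-finger parallel gripper is mounted at the origin on the work surface. World frame = base frame: x ahead of the robot, y to its left, z up, the work surface at z = 0. Lengths are in m, angles in degrees, forces in N, time in s.
With the tool pointing down it reaches from about 0.375 to 0.9 m from the base axis. Payload 3.1 kg.
Tool frame: the origin (TCP) lies midway between the tips of the shut fingers; the grasp point (between the pads) lies bot.hold_point_z behind it (bot.hold_point_z is the distance from the TCP to the grasp point, in m); z points along the fingers, y is the direction in which the jaws open and shut (so a half turn about z gives the same grasp; the last joint's range is limited). The gripper opens to 87 mm and grips with 3 to 60 N. Pads are 19 mm wide; open, the fingers measure 117 mm over their backs; the gripper's body (75 mm by 190 mm) begins 51 mm behind the grasp point.
Start: joints at [66.148, 30.224, 82.088, -0, 67.689, -10.227], TCP at [0.147, 0.607, 0.223] pointing down, gripper open.
Joint ranges: [-176.69, 176.69], [-43.24, 126.21], [12.49, 139.97], [-82, 262], [0, 151.66], [-163.58, 163.58]. Speed limits (degrees/s): [159.86, 159.86, 180, 180, 180, 180].

### API

Orientations are given as a 3x3 rotation matrix whose columns are the frame's x, y, z axes.
In Python, from rig import bot, vision gives the robot as it stands.
- The arm moves only by the shell command python3 -m inch 'ROWS'. ROWS is JSON, a list of rows, each a list of 5 numbers: the finger opening in mm, from 0 to 87, then the shift along the tool's x, y, z in mm, then the turn about the tool's z in rad. In form: [[hand, dx, dy, dz, roll], ...]. A call has 1 to 8 rows; each row is the pose to reach, as a shift and turn from the pose measured when the call began, along the tool's axes at that moment; what a row does not reach only later rows make up. A row lasts 1/10 s, in which the tool goes at most 50 mm and 8.59 degrees, less where a joint would pass 70% of its speed; a pose out of reach is approached as far as the arm can. A call with a gripper value outside its range is refused whole. The fingers move at their own pace and stop on an object; the grip force is fixed at half the most. Time passes only in rows, so rows that repeat a pose let the fingers close. It gives the time, the measured TCP pose, the force and the opening at its end, in the units of the state.
- bot.read_state(): the state, without advancing time (a new reading comes with each control period).
- vision.capture(name): name is "side" or "top" or "wrist"; returns (picture, depth): 480x640x3 uint8, red, green, blue; 480x640 float32, m along the optical axis (not along the pixel's ray), 0 where there is no reading.
- vision.camera_model(name): a dict with "intrinsics" (3x3 intrinsics, pixels), "dist" ([k1, k2, p1, p2, k3] as OpenCV has them; the pictures are not rectified), "camera_from_world" (4x4, takes a point from world to camera coordinates). Camera axes: x right, y down, z forward; pixel columns grow to the right and rows downward; lengths in m; the calibration is good to about 2 mm. A picture is of the moment at which its call begins: read the wrist's pose just before it. camera_model takes no time and is no camera call; for the wrist camera it gives the pose at the moment of the call.
- bot.hand_in(): hands the job in, once; it reports no verdict.
The state is a dict: "time_s": time; "joint_positions": joint angles; "qvel": joint speeds; "tau": joint torques, N m; "position": TCP position; "tcp_rot": TCP orientation; "force": force on the tool from outside, world axes, zero at the start; "moment": the same for the moment, N m; "opening": opening from 0.0 (shut) to 1.0 (fully open).
Only numpy, scipy, OpenCV 4.12 (cv2) and the standard library are available. Lean on these libraries where they do the work, as an engineer would, in place of code of your own. Each camera call takes 0.05 s, during which the arm holds its last target. There are 200 camera calls.

### The job

The valve block in the closed clamp has finished its leak test: first throw the air valve's lever from the test notch (triangle) upright into the vent notch (ring), and only then open that clamp and set the block standing flat in the sheet-steel tray. After that seat every block waiting on the rubber mat flat and square in a nest of its own, brass fitting pointing out of the open front away from the clamp, and push each one's clamp handle down past its over-centre point until it locks on its stop. Once all are locked down, throw the lever back into the test notch and leave everything so; leave the spanner, the spray can and the grease jar alone.

Things in the scene. Friction and masses are not known exactly. Their poses are not given: they have to be found in the camera images.
- nest1_seat (a point): Nest 1: seat centre, on top of the 12 mm base plate (215 x 76 mm, bolted down), 12 mm above the bench. x points from the clamp to the open front (away from the robot), z up. All nests: black port seal here; rails 6 mm high, 56 mm apart, 56 long, at y = +-28 mm; 6 mm high rear stop, face at x = -38. At the start it holds the tested block, clamp locked.
- clamp1 (a joint): Clamp handle of nest 1, rad: 0 = locked on its stop, handle level; 1.05 = fully open, handle raised 60 degrees. From its hinge the handle points back towards the robot (nest's -x), so down closes, up opens. All clamps: dead centre is at 0.06; past it the spindle on the block drives the handle to 0 and holds it there.
- clamp1_grip (a point): Point on the axis of clamp 1's black rubber handle grip (round, 18 mm thick, from 39 to 123 mm from the hinge), 95 mm from the hinge. Locked it is 78 mm above the bench with free space below and beside. x runs along the handle towards the hinge, y along the hinge.
- nest2_seat (a point): Nest 2: seat centre and axes as nest 1; empty and clamp open at the start. All nests: the horizontal-handle hold-down toggle clamp stands behind the seat on a riser (x = -72 to -136 mm) and moves in the plane y = 0. Its handle's hinge, along y, is at x = -127, 66 mm above the seat (78 above the bench).
- clamp2 (a joint): Clamp handle of nest 2, values as clamp1. All clamps: on a block, pushing through dead centre takes about 8 N at the grip, to close and to open again. With no block there is no snap.
- clamp2_grip (a point): Point on the axis of clamp 2's black rubber handle grip (round, 18 mm thick, from 39 to 123 mm from the hinge), 95 mm from the hinge. Locked it is 78 mm above the bench with free space below and beside. x runs along the handle towards the hinge, y along the hinge.
- nest3_seat (a point): Nest 3: seat centre and axes as nest 1; empty and clamp open at the start. All nests: the clamp bar is hinged at x = -90 mm; open it stands upright above that point (end 180 mm above the bench), closed it lies level over the seat with its rubber-tipped spindle on the block's top.
- clamp3 (a joint): Clamp handle of nest 3, values as clamp1. All clamps: hinge friction holds the handle where it is left, unless the spindle bears on a block. Fully open, its grip point is some 160 mm above the bench.
- clamp3_grip (a point): Point on the axis of clamp 3's black rubber handle grip (round, 18 mm thick, from 39 to 123 mm from the hinge), 95 mm from the hinge. Locked it is 78 mm above the bench with free space below and beside. x runs along the handle towards the hinge, y along the hinge.
- lever (a joint): Hand lever of the air valve, rad from upright, sprung into one of three detent notches: +0.38 test (embossed triangle beside the slot), 0 vent, upright (ring), -0.38 spare port, not used (bar). Moved more than 0.22 rad from one notch towards the next (about 5 N at the knob) it snaps into that one; end stops at +-0.44. Starts in test.
- lever_knob (a point): Centre of the lever's black ball knob, 32 mm in diameter, 112 mm from the lever's hinge; 162 mm above the bench when upright. The lever's rod below it is 10 mm thick.
- valve: Grey lever valve, body 104 (x) x 64 (y) mm, 58 mm high, bolted down, a small gauge on its +y side. Origin on the bench under its centre. The lever's hinge, along y, is 50 mm above the origin; positive values lean the lever towards the valve's +x. Marks on its top, on the +y side of the slot: triangle, ring, bar at x = 26, 0, -26 mm.
- tray_in (a point): Centre of the inner floor (3 mm above the bench) of the sheet-steel tray for tested blocks: outside 180 (x) x 150 (y) x 30 mm high, walls 3 mm, fixed.
- mat: Black rubber mat, 320 (x) x 250 (y) x 4 mm, fixed, on which the waiting blocks stand. Origin under its centre.
- block0: The tested block, at the start clamped in nest 1: aluminium valve block, 70 (x) x 50 (y) x 45 (z) mm, about 0.43 kg, brass pipe fitting (23 mm, then 16 mm thick, axis 24 mm up) standing 24 mm out of its +x face. Origin at the centre of its underside, z up. Gripped across its 50 mm width.
- block1: Waiting block 1, upright on the rubber mat at the start, or absent: aluminium valve block, 70 (x) x 50 (y) x 45 (z) mm, about 0.43 kg, brass pipe fitting (23 mm, then 16 mm thick, axis 24 mm up) standing 24 mm out of its +x face. Origin at the centre of its underside, z up. Gripped across its 50 mm width.
- block1_fitting (a point): Tip of the brass fitting of block1: 59 mm from the block's centre along its +x, 24 mm above its underside.
- block2: Waiting block 2, upright on the rubber mat at the start, or absent: aluminium valve block, 70 (x) x 50 (y) x 45 (z) mm, about 0.43 kg, brass pipe fitting (23 mm, then 16 mm thick, axis 24 mm up) standing 24 mm out of its +x face. Origin at the centre of its underside, z up. Gripped across its 50 mm width.
- block2_fitting (a point): Tip of the brass fitting of block2: 59 mm from the block's centre along its +x, 24 mm above its underside.
- block3: Waiting block 3, upright on the rubber mat at the start, or absent: aluminium valve block, 70 (x) x 50 (y) x 45 (z) mm, about 0.43 kg, brass pipe fitting (23 mm, then 16 mm thick, axis 24 mm up) standing 24 mm out of its +x face. Origin at the centre of its underside, z up. Gripped across its 50 mm width.
- block3_fitting (a point): Tip of the brass fitting of block3: 59 mm from the block's centre along its +x, 24 mm above its underside.
- spanner: Open-ended spanner, 170 mm, lying on the bench between robot and nests. Leave alone.
- spraycan: Spray can, 58 mm diameter, 170 mm high, upright near the far end of the mat. Leave alone.
- greasejar: White grease jar, 72 mm diameter, 70 mm high, upright near the far end of the mat. Leave alone.
Not all that is in view belongs to the job. Leave any brown or red look-alike of the block1 alone.

How it is judged (in metres and radians):
On the way, in this order (a step that is already met when the one before it is completed fails the run):
1. the lever is in the vent notch while the tested block is still clamped (value of joint lever between -0.12 and 0.12 rad and value of joint clamp1 below 0.04 rad), for 0.2 s.
2. the tested block stands flat in the tray, lever at vent (value of joint lever between -0.12 and 0.12 rad and x of block0 in the frame of tray_in between -0.07 and 0.07 m and y of block0 in the frame of tray_in between -0.055 and 0.055 m and z of block0 in the frame of tray_in below 0.006 m and angle between block0's own z axis and vertical below 0.1 rad), for 0.2 s.
3. every waiting block is seated in a nest with its clamp locked, lever still at vent (value of joint lever between -0.12 and 0.12 rad and ((horizontal distance between block1 and nest1_seat below 0.008 m and z of block1 in the frame of nest1_seat below 0.003 m and x of block1_fitting in the frame of nest1_seat above 0.045 m and y of block1_fitting in the frame of nest1_seat between -0.015 and 0.015 m and value of joint clamp1 below 0.04 rad) or (horizontal distance between block1 and nest2_seat below 0.008 m and z of block1 in the frame of nest2_seat below 0.003 m and x of block1_fitting in the frame of nest2_seat above 0.045 m and y of block1_fitting in the frame of nest2_seat between -0.015 and 0.015 m and value of joint clamp2 below 0.04 rad) or (horizontal distance between block1 and nest3_seat below 0.008 m and z of block1 in the frame of nest3_seat below 0.003 m and x of block1_fitting in the frame of nest3_seat above 0.045 m and y of block1_fitting in the frame of nest3_seat between -0.015 and 0.015 m and value of joint clamp3 below 0.04 rad)) and ((horizontal distance between block2 and nest1_seat below 0.008 m and z of block2 in the frame of nest1_seat below 0.003 m and x of block2_fitting in the frame of nest1_seat above 0.045 m and y of block2_fitting in the frame of nest1_seat between -0.015 and 0.015 m and value of joint clamp1 below 0.04 rad) or (horizontal distance between block2 and nest2_seat below 0.008 m and z of block2 in the frame of nest2_seat below 0.003 m and x of block2_fitting in the frame of nest2_seat above 0.045 m and y of block2_fitting in the frame of nest2_seat between -0.015 and 0.015 m and value of joint clamp2 below 0.04 rad) or (horizontal distance between block2 and nest3_seat below 0.008 m and z of block2 in the frame of nest3_seat below 0.003 m and x of block2_fitting in the frame of nest3_seat above 0.045 m and y of block2_fitting in the frame of nest3_seat between -0.015 and 0.015 m and value of joint clamp3 below 0.04 rad)) and ((horizontal distance between block3 and nest1_seat below 0.008 m and z of block3 in the frame of nest1_seat below 0.003 m and x of block3_fitting in the frame of nest1_seat above 0.045 m and y of block3_fitting in the frame of nest1_seat between -0.015 and 0.015 m and value of joint clamp1 below 0.04 rad) or (horizontal distance between block3 and nest2_seat below 0.008 m and z of block3 in the frame of nest2_seat below 0.003 m and x of block3_fitting in the frame of nest2_seat above 0.045 m and y of block3_fitting in the frame of nest2_seat between -0.015 and 0.015 m and value of joint clamp2 below 0.04 rad) or (horizontal distance between block3 and nest3_seat below 0.008 m and z of block3 in the frame of nest3_seat below 0.003 m and x of block3_fitting in the frame of nest3_seat above 0.045 m and y of block3_fitting in the frame of nest3_seat between -0.015 and 0.015 m and value of joint clamp3 below 0.04 rad))), for 0.2 s.
4. the lever is in the test notch with all clamps on blocks still locked (value of joint lever above 0.3 rad and ((horizontal distance between block1 and nest1_seat below 0.008 m and z of block1 in the frame of nest1_seat below 0.003 m and x of block1_fitting in the frame of nest1_seat above 0.045 m and y of block1_fitting in the frame of nest1_seat between -0.015 and 0.015 m and value of joint clamp1 below 0.04 rad) or (horizontal distance between block1 and nest2_seat below 0.008 m and z of block1 in the frame of nest2_seat below 0.003 m and x of block1_fitting in the frame of nest2_seat above 0.045 m and y of block1_fitting in the frame of nest2_seat between -0.015 and 0.015 m and value of joint clamp2 below 0.04 rad) or (horizontal distance between block1 and nest3_seat below 0.008 m and z of block1 in the frame of nest3_seat below 0.003 m and x of block1_fitting in the frame of nest3_seat above 0.045 m and y of block1_fitting in the frame of nest3_seat between -0.015 and 0.015 m and value of joint clamp3 below 0.04 rad)) and ((horizontal distance between block2 and nest1_seat below 0.008 m and z of block2 in the frame of nest1_seat below 0.003 m and x of block2_fitting in the frame of nest1_seat above 0.045 m and y of block2_fitting in the frame of nest1_seat between -0.015 and 0.015 m and value of joint clamp1 below 0.04 rad) or (horizontal distance between block2 and nest2_seat below 0.008 m and z of block2 in the frame of nest2_seat below 0.003 m and x of block2_fitting in the frame of nest2_seat above 0.045 m and y of block2_fitting in the frame of nest2_seat between -0.015 and 0.015 m and value of joint clamp2 below 0.04 rad) or (horizontal distance between block2 and nest3_seat below 0.008 m and z of block2 in the frame of nest3_seat below 0.003 m and x of block2_fitting in the frame of nest3_seat above 0.045 m and y of block2_fitting in the frame of nest3_seat between -0.015 and 0.015 m and value of joint clamp3 below 0.04 rad)) and ((horizontal distance between block3 and nest1_seat below 0.008 m and z of block3 in the frame of nest1_seat below 0.003 m and x of block3_fitting in the frame of nest1_seat above 0.045 m and y of block3_fitting in the frame of nest1_seat between -0.015 and 0.015 m and value of joint clamp1 below 0.04 rad) or (horizontal distance between block3 and nest2_seat below 0.008 m and z of block3 in the frame of nest2_seat below 0.003 m and x of block3_fitting in the frame of nest2_seat above 0.045 m and y of block3_fitting in the frame of nest2_seat between -0.015 and 0.015 m and value of joint clamp2 below 0.04 rad) or (horizontal distance between block3 and nest3_seat below 0.008 m and z of block3 in the frame of nest3_seat below 0.003 m and x of block3_fitting in the frame of nest3_seat above 0.045 m and y of block3_fitting in the frame of nest3_seat between -0.015 and 0.015 m and value of joint clamp3 below 0.04 rad))), for 0.2 s.
At the end, for the whole second after the job is handed in: Lever above 0.30 rad; each waiting block in a nest (8 mm from seat centre, 3 mm in height, fitting tip over 45 mm to the front, 15 mm off middle), its clamp below 0.04 rad; tested block flat in the tray (70/55 mm from its middle, tilt 0.1 rad); all at rest. Unused clamp: any (all of step 4 and x of block0 in the frame of tray_in between -0.07 and 0.07 m and y of block0 in the frame of tray_in between -0.055 and 0.055 m and z of block0 in the frame of tray_in below 0.006 m and angle between block0's own z axis and vertical below 0.1 rad and linear speed of each of block0, block1, block2, block3 below 0.02 m/s); the robot touches nothing.
It fails at once if the tested block's clamp is opened while it is in its nest and the lever is not at vent (value of joint each of lever, clamp1 above 0.2 rad and horizontal distance between block0 and nest1_seat below 0.03 m).
It fails at once if the spanner is shoved away or knocked over (distance of spanner from where it was at the start of the episode above 0.04 m or angle between spanner's own z axis and vertical above 0.5 rad).
It fails at once if the spraycan is shoved away or knocked over (distance of spraycan from where it was at the start of the episode above 0.04 m or angle between spraycan's own z axis and vertical above 0.5 rad).
It fails at once if the greasejar is shoved away or knocked over (distance of greasejar from where it was at the start of the episode above 0.04 m or angle between greasejar's own z axis and vertical above 0.5 rad).
Of block1, block2, block3 only 2 to 3 are there at a start; the rules pass over those that are not, and their reading is None.
At some moment in a run one of block1, block2, block3 may be knocked a few centimetres aside while the robot is not near it.
It also fails if it takes over 210 s, if anything falls off the work surface, if the arm or the gripper's body presses on something with over 40 N, if the wrist force passes 120 N, or if a joint passes its speed limit or range.

## Working session

There is one attempt and no reset: what is moved stays moved. The work goes in short steps, Python scripts to look and compute and a shell command to move; the robot and the scene stay as the last step left them, time stands still between calls to the robot, and variables do not carry over. Pictures are saved under pics/ and viewed, about 12 in all and at most 16, crops included, and the job is handed in when it is done.

```bash
ls; mkdir -p pics; cat > h.py <<'E'
import numpy as np, cv2
from rig import bot, vision
def snap(name, out=None):
    m=vision.camera_model(name); im,d=vision.capture(name)
    if out: cv2.imwrite('pics/'+out, im[:,:,::-1])
    return im,d,m
def cast(m,px,z):
    """pixel(s) -> world points on plane z"""
    px=np.array(px,float).reshape(-1,1,2)
    n=cv2.undistortPoints(px,np.array(m['intrinsics']),np.array(m['dist'])).reshape(-1,2)
    T=np.linalg.inv(np.array(m['camera_from_world']))
    r=np.c_[n,np.ones(len(n))]@T[:3,:3].T; o=T[:3,3]
    return o+r*((z-o[2])/r[:,2])[:,None]
def dep(m,d,px):
    out=[]
    for u,v in np.array(px,int).reshape(-1,2):
        w=d[v-1:v+2,u-1:u+2]; z=np.median(w[w>0]) if (w>0).any() else np.nan
        n=cv2.undistortPoints(np.array([[[u,v]]],float),np.array(m['intrinsics']),np.array(m['dist'])).ravel()
        out.append((np.linalg.inv(np.array(m['camera_from_world']))@[n[0]*z,n[1]*z,z,1])[:3])
    return np.array(out)
def proj(m,P):
    T=np.array(m['camera_from_world']); P=np.array(P,float).reshape(-1,3)
    return cv2.projectPoints(P,cv2.Rodrigues(T[:3,:3])[0],T[:3,3],np.array(m['intrinsics']),np.array(m['dist']))[0].reshape(-1,2)
def st():
    s=bot.read_state(); np.set_printoptions(precision=4,suppress=True)
    print('t',s['time_s'],'p',np.array(s['position']),'F',np.array(s['force']),'op',s['opening']); print(np.array(s['tcp_rot']),np.array(s['joint_positions'])); return s
def toolmove(s,target,yaw=None):
    """shift in tool axes in mm to reach target"""
    return np.array(s['tcp_rot']).T@(np.array(target)-np.array(s['position']))*1000
E
python3 - <<'E'
from h import *
s=st(); print(bot.hold_point_z)
for c in ('top','side','wrist'):
    im,d,m=snap(c,c+'0.png'); T=np.linalg.inv(np.array(m['camera_from_world'])); print(c,T[:3,3],T[:3,2],np.array(m['intrinsics'])[0,0])
E
```

```text
pics
t 0.0 p [0.1469 0.6067 0.2216] F [ 0.5841  0.3079 -0.1151] op 0.9986620061560729
[[-0.9719  0.2356 -0.0009]
 [ 0.2356  0.9719 -0.002 ]
 [ 0.0004 -0.0021 -1.    ]] [ 66.1492  30.2799  82.1558   0.0011  67.6891 -10.2263]
0.0187
top [0.3153 0.0537 1.8185] [ 0.0994 -0.0049 -0.995 ] 618.235605611024
side [-0.0718 -0.499   1.0245] [ 0.4748  0.4498 -0.7565] 439.0627085420792
wrist [0.0683 0.6247 0.3834] [ 0.2871 -0.072  -0.9552] 349.43976622481097
```

View pics/top0.png

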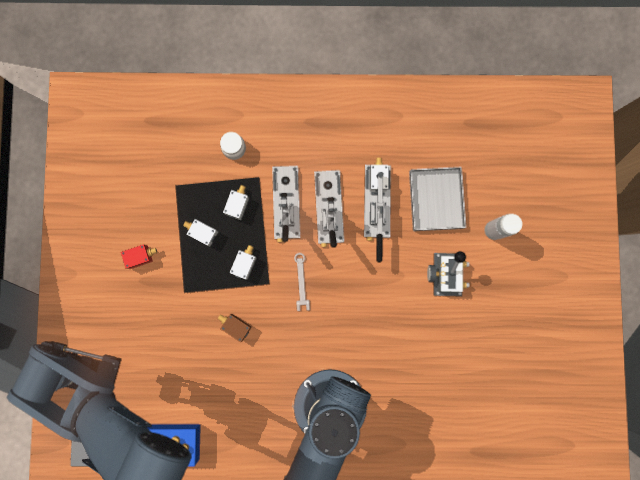

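View pics/side0.png

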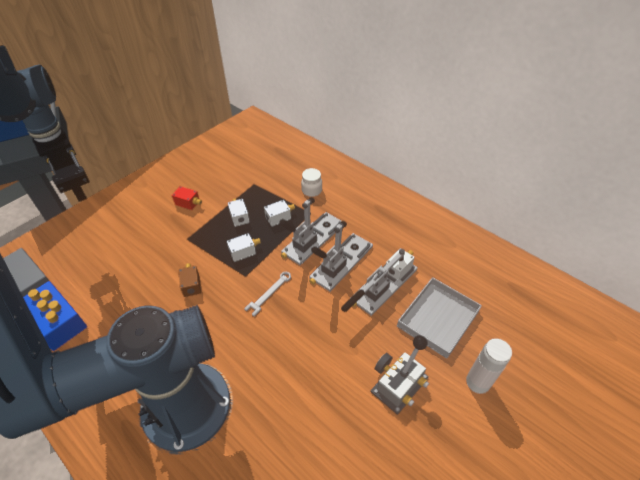

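Top view: three white blocks on the mat at (236,204), (201,232) and (243,263). The look-alikes are red at (137,256) and brown at (235,327), to be left alone. The tested block is clamped at (378,180), the empty nests are at (329,205) and (286,205), the tray is at (438,198) and the knob is at (460,257).

```bash
python3 - <<'E'
from h import *
im,d,m=snap('top')
T=np.linalg.inv(np.array(m['camera_from_world']))
vv,uu=np.mgrid[0:480,0:640]
n=cv2.undistortPoints(np.c_[uu.ravel(),vv.ravel()].astype(float)[:,None],np.array(m['intrinsics']),np.array(m['dist'])).reshape(-1,2)
z=d.ravel(); W=(np.c_[n*z[:,None],z]@T[:3,:3].T+T[:3,3]).reshape(480,640,3)
H=W[:,:,2]; print('bench z',np.median(H[300:310,100:120]),'std',H[300:310,350:400].std(), 'mat',np.median(H[275:285,195:220]))
def rect(mask,lab):
    nc,L,stt,c=cv2.connectedComponentsWithStats(mask.astype(np.uint8))
    for i in range(1,nc):
        if stt[i,4]<60: continue
        P=W[L==i]; r=cv2.minAreaRect((P[:,:2]*1000).astype(np.float32))
        print(lab,'px',c[i].round(),'n',stt[i,4],'xy',np.round(r[0],1),'size',np.round(r[1],1),'ang',round(r[2],1),'z',np.median(P[:,2]).round(4))
roi=np.zeros((480,640),bool); roi[130:340,100:540]=True
ok=roi&(d>0)
rect(ok&(H>.04)&(H<.056),'45-56')
rect(ok&(H>.006)&(H<.022)&(uu>265)&(uu<400),'plate')
rect(ok&(H>.022)&(H<.034)&(uu>405)&(uu<470)&(vv<240),'tray rim')
rect(ok&(H>.13),'high')
hsv=cv2.cvtColor(im,cv2.COLOR_RGB2HSV)
white=ok&(hsv[:,:,1]<60)&(hsv[:,:,2]>150)&(uu<265)
rect(white,'white')
ms,ds,_=None,None,None
big=cv2.resize(im[145:305,265:525],None,fx=3,fy=3,interpolation=cv2.INTER_CUBIC); cv2.imwrite('pics/c1.png',big[:,:,::-1])
E
```

```text
bench z -0.0005547578558934285 std 0.14049068408812324 mat 0.0038978202630326475
45-56 px [235. 150.] n 71 xy [738.7 280.9] size [43.3 68. ] ang 34.2 z 0.0445
45-56 px [373. 177.] n 97 xy [ 655.9 -130.2] size [31.8 72. ] ang 89.3 z 0.0515
45-56 px [235. 204.] n 408 xy [579.3 274.9] size [51.3 80.6] ang 69.8 z 0.0488
45-56 px [291. 214.] n 68 xy [548.2 112.8] size [64.2 10.5] ang 3.2 z 0.0494
45-56 px [372. 212.] n 76 xy [ 553. -121.] size [11.5 62. ] ang 87.0 z 0.0501
45-56 px [324. 218.] n 71 xy [534.1  19. ] size [63.9 10. ] ang 3.0 z 0.0483
45-56 px [201. 232.] n 394 xy [494.9 375.2] size [79.7 50. ] ang 61.9 z 0.0485
45-56 px [135. 256.] n 351 xy [423.7 560.3] size [51.  69.8] ang 18.9 z 0.0455
45-56 px [242. 264.] n 407 xy [405.7 251. ] size [51.4 85.9] ang 67.9 z 0.0484
45-56 px [235. 328.] n 389 xy [223.  272.2] size [73.5 50.7] ang 56.2 z 0.0457
plate px [286. 198.] n 1252 xy [585.8 130.4] size [233.4  89.5] ang 4.6 z 0.0129
plate px [368. 207.] n 543 xy [ 586.  -116.2] size [ 44.  229.4] ang 88.4 z 0.0132
plate px [387. 209.] n 305 xy [ 586.2 -166.5] size [ 28.2 212. ] ang 8
[... 258 characters left out ...]
igh px [330. 204.] n 90 xy [558.2   4.3] size [38.5 16.4] ang 2.2 z 0.1747
high px [509. 224.] n 424 xy [ 508.5 -481.2] size [54.8 56.9] ang 67.7 z 0.1689
high px [285. 234.] n 90 xy [479.5 126. ] size [48.4 16.2] ang 3.6 z 0.1701
high px [332. 239.] n 95 xy [466.2  -1.9] size [48.4 17.5] ang 4.1 z 0.1675
high px [459. 257.] n 110 xy [ 418.7 -343.1] size [28.  27.4] ang 87.6 z 0.1656
white px [231. 143.] n 412 xy [760.5 289.6] size [84.6 61.9] ang 5.2 z 0.0689
white px [235. 204.] n 417 xy [580.2 277.8] size [56.6 77.2] ang 71.9 z 0.049
white px [201. 232.] n 422 xy [497.3 376.8] size [82.2 51.4] ang 62.1 z 0.0489
white px [242. 264.] n 422 xy [401.8 252.9] size [50.8 71. ] ang 67.9 z 0.0488
```

View pics/c1.png

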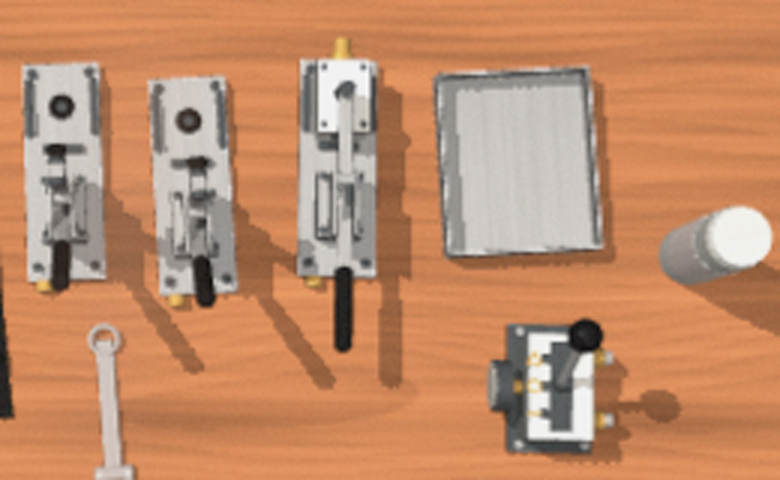

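The crop shows the nests, with black seat dots at crop (62,106) and (189,120). Nest 1 is locked on the tested block. The valve has its gauge on the left, so its +y is world +y, and the knob leans away (+x) to the triangle at crop (585,335).

```bash
python3 - <<'E'
from h import *
m=vision.camera_model('top'); ms=vision.camera_model('side')
f=lambda L:[(a/3+265-.33,b/3+145-.33) for a,b in L]
for nm,L in (('nest3',[(23,66),(100,63),(106,278),(27,280)]),('nest2',[(148,81),(224,76),(239,292),(160,298)]),('nest1',[(300,60),(377,60),(376,276),(297,276)])):
    P=cast(m,f(L),.012)[:,:2]; ax=(P[0]+P[1]-P[2]-P[3])/2
    print(nm,P.mean(0),'len',np.hypot(*ax),'yaw',np.degrees(np.arctan2(ax[1],ax[0])))
print('dots',cast(m,f([(62,106),(189,120)]),.013))
P=cast(m,f([(434,74),(588,68),(604,246),(446,257)]),.03)[:,:2];ax=(P[0]+P[1]-P[2]-P[3])/2; print('tray',P.mean(0),np.hypot(*ax),np.degrees(np.arctan2(ax[1],ax[0])))
im,_,_=snap('side'); t,_,_=snap('top')
def blob(im,x0,y0,r):
    g=im[y0-r:y0+r,x0-r:x0+r].max(2); mk=(g<60).astype(np.uint8)
    mk=cv2.morphologyEx(mk,cv2.MORPH_OPEN,np.ones((3,3)))
    n,L,s,c=cv2.connectedComponentsWithStats(mk); 
    for i in range(1,n): print('  ',c[i]+[x0-r,y0-r],s[i,2:])
    i=1+np.argmax(s[1:,4]); return c[i]+[x0-r,y0-r]
pt=blob(t,460,257,11); ps=blob(im,420,342,11)
def ray(m,p):
    a,b=cast(m,p,0)[0],cast(m,p,.2)[0]; return a,(b-a)/np.linalg.norm(b-a)
a,u=ray(m,pt);b,v=ray(ms,ps)
s=np.linalg.lstsq(np.c_[u,-v],b-a,rcond=None)[0]; print('knob',a+u*s[0],b+v*s[1])
print('gripper knob move ', )
# valve body corners in crop (z .058?) base plate z~0
print('valve base',cast(m,f([(507,326),(593,326),(593,453),(507,453)]),.0))
E
```

```text
nest3 [0.58878898 0.13000269] len 0.2131359791381811 yaw 1.8384513143521255
nest2 [0.57458373 0.00335323] len 0.21516677105320692 yaw 3.6666514122557756
nest1 [ 0.59394116 -0.13912528] len 0.21481109831709444 yaw -0.8300059872066863
dots [[0.65352674 0.13251717 0.013     ]
 [0.64023302 0.00719688 0.013     ]]
tray [ 0.59850708 -0.31313307] 0.1780827541355608 3.5489925259877078
   [459.52808989 256.62921348] [10 10 89]Traceback (most recent call last):
  File "<stdin>", line 16, in <module>
  File "<stdin>", line 15, in blob
    return _wrapfunc(a, 'argmax', axis=axis, out=out, **kwds)
    return bound(*args, **kwds)
ValueError: attempt to get argmax of an empty sequence
```

```bash
cat >> h.py <<'E'
def ray(m,p):
    a,b=cast(m,p,0)[0],cast(m,p,.2)[0]; return a,(b-a)/np.linalg.norm(b-a)
def tri(m1,p1,m2,p2):
    a,u=ray(m1,p1);b,v=ray(m2,p2); s=np.linalg.lstsq(np.c_[u,-v],b-a,rcond=None)[0]
    return (a+u*s[0]+b+v*s[1])/2, np.linalg.norm(a+u*s[0]-b-v*s[1])
E
python3 - <<'E'
from h import *
im,d,ms=snap('side'); m=vision.camera_model('top')
x0,y0,r=420,342,12
mk=(im[y0-r:y0+r,x0-r:x0+r].max(2)<95).astype(np.uint8); n,L,s,c=cv2.connectedComponentsWithStats(mk); print(c+[x0-r,y0-r],s)
i=1+np.argmax(s[1:,4]); ps=c[i]+[x0-r,y0-r]
k,e=tri(m,(459.5,256.6),ms,ps); print(k,e)
S=st(); up=k+[0,0,.09-.019]; dn=k-[0,0,.019]
print('up',toolmove(S,up),'down',toolmove(S,dn))
E
```

```text
[[419.4188862  341.2251816 ]
 [419.70552147 342.19631902]] [[  0   0  24  24 413]
 [  5   5  15  15 163]]
[ 0.42000982 -0.34473238  0.15420578] 0.0006837053388525492
t 0.35 p [0.1471 0.6073 0.2223] F [ 0.9235 -0.2469  0.2347] op 0.9999769726461395
[[-0.9719  0.2356 -0.0002]
 [ 0.2356  0.9719 -0.0005]
 [ 0.0001 -0.0005 -1.    ]] [ 66.1482  30.2391  82.1027   0.0015  67.6878 -10.2261]
up [-489.4885 -860.9096   -2.5306] down [-489.4989 -860.8643   87.4694]
```

```bash
python3 -m inch '[[87,-390,-324,-30,1.2],[87,-390,-324,-30,1.2],[87,-390,-324,-30,1.2],[87,-390,-324,-30,1.2],[87,-390,-324,-30,1.2],[87,-390,-324,-30,1.2],[87,-390,-324,-30,1.2],[87,-390,-324,-30,1.2]]'; python3 - <<'E'
from h import *
S=st(); print(toolmove(S,[.42,-.345,.245]))
E
```

```text
time_s: 1.15
position: [0.3865, 0.2853, 0.2465]
tcp_rot: [[-0.127, 0.992, 0.001], [0.992, 0.127, -0.0], [-0.0, 0.001, -1.0]]
force: [0.3, -0.3, -0.8]
opening: 0.998
t 1.15 p [0.3865 0.2853 0.2465] F [ 0.3027 -0.2569 -0.846 ] op 0.997664521535071
[[-0.1265  0.992   0.0005]
 [ 0.992   0.1265 -0.    ]
 [-0.0001  0.0005 -1.    ]] [ 23.089   17.2334 100.6102  -0.0153  62.1279  15.8266]
[-629.52    -46.5042    1.5347]
```

```bash
python3 -m inch '[[87,-630,-46,0,1.7],[87,-630,-46,0,1.7],[87,-630,-46,0,1.7],[87,-630,-46,0,1.7],[87,-630,-46,0,1.7],[87,-630,-46,0,1.7],[87,-630,-46,0,1.7],[87,-630,-46,0,1.7]]' >/dev/null; python3 - <<'E'
from h import *
S=st(); print(toolmove(S,[.42,-.345,.245]),'roll',np.arctan2(S['tcp_rot'][1][0],S['tcp_rot'][0][0]))
E
```

```text
t 1.95 p [ 0.4075 -0.1145  0.2468] F [ 0.8432 -0.8605 -0.0612] op 0.9997710666476017
[[ 0.879   0.4769  0.0014]
 [ 0.4769 -0.879  -0.0004]
 [ 0.0011  0.001  -1.    ]] [-30.916   12.5035 107.7752   0.0273  59.6427  30.5887]
[-98.9402 208.5358   1.8588] roll 0.49709593833544014
```

```bash
python3 -m inch '[[87,-99,209,2,0.5],[87,-99,209,2,0.5],[87,-99,209,2,0.5],[87,-99,209,2,0.5],[87,-99,209,2,0.5],[87,-99,209,2,0.5],[87,-99,209,2,0.5],[87,-99,209,2,0.5]]' >/dev/null; python3 - <<'E'
from h import *
S=st(); im,d,m=snap('wrist','w1.png'); k=[.42,-.3447,.1542]; print(proj(m,k)); print(toolmove(S,[.42,-.3447,.135]))
E
```

```text
t 2.75 p [ 0.4198 -0.3439  0.2446] F [-0.9922  0.541  -0.4307] op 1.000666931572496
[[ 1.     -0.0022  0.0005]
 [-0.0022 -1.      0.0012]
 [ 0.0005 -0.0012 -1.    ]] [-51.1703  22.3555  92.4547   0.0709  65.2267  38.9269]
[[316.6967 247.2793]]
[  0.1961   0.8958 109.6127]
```

View pics/w1.png

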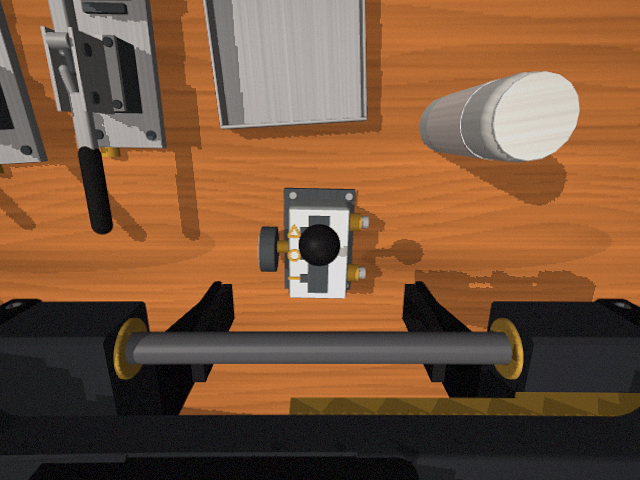

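Wrist view: the knob is at (319,245) against a predicted (317,247). The triangle, ring and bar are marked beside the slot, and the lever is at the triangle.

```bash
python3 -m inch '[[87,0,1,50,0],[87,0,1,90,0],[87,0,1,110,0],[87,0,1,110,0],[20,0,1,110,0],[20,0,1,110,0],[20,0,1,110,0],[20,0,1,110,0]]'; python3 -m inch '[[20,0,0,0,0],[20,-10,0,-2,0],[20,-20,0,-4,0],[20,-30,0,-6,0],[20,-38,0,-7,0],[20,-41,0,-8,0],[20,-41,0,-8,0],[20,-41,0,-8,0]]'; python3 -m inch '[[60,0,0,0,0],[60,0,0,0,0],[87,0,0,0,0],[87,0,0,0,0],[87,0,0,-50,0],[87,0,0,-100,0],[87,0,0,-110,0],[87,0,0,-110,0]]'; python3 - <<'E'
from h import *
st(); im,d,m=snap('wrist','w2.png'); L=[]
hinge=np.array([.3785,-.3447,.05])
for a in (-.38,0,.38): print(a,proj(m,hinge+.112*np.array([np.sin(a),0,np.cos(a)])))
g=im[180:330,260:380]; mk=(g.max(2)<40).astype(np.uint8); n,L,s,c=cv2.connectedComponentsWithStats(mk); print([(c[i]+[260,180],s[i,2:]) for i in range(1,n) if s[i,4]>300])
E
```

```text
time_s: 3.6
position: [0.4206, -0.3452, 0.136]
tcp_rot: [[1.0, -0.001, 0.002], [-0.001, -1.0, -0.001], [0.002, 0.001, -1.0]]
force: [0.4, 0.4, 0.5]
opening: 0.721
time_s: 4.4
position: [0.3796, -0.3454, 0.144]
tcp_rot: [[1.0, -0.002, 0.003], [-0.002, -1.0, -0.002], [0.003, 0.002, -1.0]]
force: [-0.1, 0.4, -0.1]
opening: 0.235
time_s: 5.2
position: [0.3802, -0.3463, 0.2562]
tcp_rot: [[1.0, -0.002, 0.006], [-0.002, -1.0, -0.006], [0.006, 0.006, -1.0]]
force: [-0.2, 0.3, -0.3]
opening: 0.877
t 5.2 p [ 0.3802 -0.3463  0.2562] F [-0.152   0.3296 -0.3191] op 0.8773789366623792
[[ 1.     -0.0016  0.006 ]
 [-0.0016 -1.     -0.0061]
 [ 0.006   0.0061 -1.    ]] [-54.8337  19.0684  95.8018   0.0852  64.6453  35.2214]
-0.38 [[313.1397 293.6498]]
0 [[312.7938 248.8411]]
0.38 [[312.5671 193.4714]]
[(array([315.0395, 194.3162]), array([  41,   32, 1012], dtype=int32))]
```

The fingers are slow and had not closed, so the knob is still at test (315,194). I'll repeat with more closing time.

```bash
python3 -m inch '[[60,40,-1,0,0],[60,40,-1,50,0],[60,40,-1,100,0],[60,40,-1,120,0],[60,40,-1,120,0],[20,40,-1,120,0],[20,40,-1,120,0],[20,40,-1,120,0]]'; python3 -m inch '[[20,0,0,0,0],[20,0,0,0,0],[20,0,0,0,0],[20,0,0,0,0],[20,0,0,0,0]]'; python3 -m inch '[[20,-10,0,-2,0],[20,-20,0,-4,0],[20,-30,0,-6,0],[20,-38,0,-7,0],[20,-41,0,-8,0],[20,-41,0,-8,0]]'
```

```text
time_s: 6.05
position: [0.4204, -0.3452, 0.1359]
tcp_rot: [[1.0, -0.002, 0.005], [-0.002, -1.0, -0.005], [0.005, 0.005, -1.0]]
force: [0.2, -0.2, 0.0]
opening: 0.502
time_s: 6.55
position: [0.4212, -0.3447, 0.1368]
tcp_rot: [[1.0, -0.002, 0.007], [-0.002, -1.0, -0.005], [0.007, 0.005, -1.0]]
force: [2.1, 4.3, 7.3]
opening: 0.351
time_s: 7.15
position: [0.3796, -0.3438, 0.1446]
tcp_rot: [[1.0, -0.003, 0.007], [-0.003, -1.0, -0.003], [0.007, 0.003, -1.0]]
force: [0.1, 4.4, 3.0]
opening: 0.352
```

```bash
python3 -m inch '[[70,0,0,0,0],[70,0,0,0,0],[70,0,0,0,0],[70,0,0,0,0],[70,0,0,0,0],[70,0,0,0,0],[70,0,0,-50,0],[70,0,0,-110,0]]'; python3 - <<'E'
from h import *
st(); im,d,m=snap('wrist','w2.png'); L=[]
hinge=np.array([.3785,-.3447,.05])
for a in (-.38,0,.38): print(a,proj(m,hinge+.112*np.array([np.sin(a),0,np.cos(a)])))
g=im[180:330,260:380]; mk=(g.max(2)<40).astype(np.uint8); n,L,s,c=cv2.connectedComponentsWithStats(mk); print([(c[i]+[260,180],s[i,2:]) for i in range(1,n) if s[i,4]>300])
E
```

```text
time_s: 7.95
position: [0.3782, -0.3426, 0.2439]
tcp_rot: [[1.0, -0.003, 0.003], [-0.003, -1.0, 0.001], [0.003, -0.001, -1.0]]
force: [0.6, -1.0, 0.5]
opening: 0.797
t 7.95 p [ 0.3782 -0.3426  0.2439] F [ 0.6497 -0.9716  0.5188] op 0.7971349040034541
[[ 1.     -0.0032  0.0035]
 [-0.0032 -1.      0.0015]
 [ 0.0035 -0.0015 -1.    ]] [-54.8637  19.7887  96.9487   0.2367  63.2157  35.2117]
-0.38 [[318.6479 297.6391]]
0 [[318.5325 251.05  ]]
0.38 [[318.3888 192.984 ]]
[(array([319.8967, 249.0093]), array([  42,   43, 1287], dtype=int32))]
```

The lever is at vent (knob row 249, predicted 251). Next I open clamp 1.

```bash
python3 -m inch '[[60,59,-205,30,0],[60,59,-205,30,0],[60,59,-205,30,0],[60,59,-205,30,0],[60,59,-205,30,0],[60,59,-205,30,0],[60,59,-205,30,0]]'; python3 - <<'E'
from h import *
S=st(); im,d,m=snap('wrist','w3.png')
p=np.array([.437,-.1375,.078]); print(proj(m,[p,p+[-.028,0,0],p+[.056,0,0]]))
mk=((im.max(2)<50)).astype(np.uint8); mk[300:]=0
n,L,s,c=cv2.connectedComponentsWithStats(mk); 
for i in range(1,n):
    if s[i,4]>300: 
        print(c[i],s[i]); ys,xs=np.where(L==i); 
        if s[i,4]<6000: print(cast(m,[c[i]],.078), cv2.fitLine(np.c_[xs,ys].astype(np.float32),cv2.DIST_L2,0,.01,.01).ravel())
E
```

```text
time_s: 8.7
position: [0.4422, -0.1437, 0.2215]
tcp_rot: [[1.0, -0.002, 0.015], [-0.002, -1.0, -0.015], [0.015, 0.015, -1.0]]
force: [-0.2, 0.2, -0.1]
opening: 0.692
t 8.7 p [ 0.4422 -0.1437  0.2215] F [-0.2354  0.1616 -0.1059] op 0.6915759397313511
[[ 0.9999 -0.0023  0.0154]
 [-0.0021 -0.9999 -0.0155]
 [ 0.0155  0.0155 -0.9998]] [-31.6184  17.588  105.1645  -0.3519  56.029   58.7017]
[[306.679  237.2633]
 [307.0091 266.2178]
 [305.959  174.7923]]
[147.6746   8.9075] [133   0  28  19 335]
[[ 0.6161 -0.0199  0.078 ]] [  0.9952   0.0982 147.6746   8.9075]
[43.051  38.6631] [   3   22   63   43 1137]
[[0.5954 0.0617 0.078 ]] [ 0.856   0.517  43.051  38.6631]
[ 46.8958 111.8263] [  20   66   55   77 1439]
[[0.5433 0.0707 0.078 ]] [  0.3324   0.9432  46.8958 111.8263]
[183.8539 120.2092] [172  84  23  72 760]
[[ 0.5374 -0.0378  0.078 ]] [  0.1765   0.9843 183.8539 120.2092]
[106.628  223.5759] [  75  175   63   95 2844]
[[0.4507 0.0395 0.078 ]] [  0.4431  -0.8965 106.628  223.5759]
[306.73   220.6814] [ 298  178   19   88 1563]
[[ 0.4524 -0.1377  0.078 ]] [  0.0093  -1.     306.73   220.6814]
[ 12.7458 259.7689] [   0  190   39  109 2207]
[[0.4175 0.1282 0.078 ]] [  0.1868   0.9824  12.7458 259.7689]
[246.7547 291.72  ] [232 281  27  19 375]
[[ 0.3837 -0.0801  0.078 ]] [  0.9841  -0.1777 246.7547 291.72  ]
[389.0995 291.6828] [378 281  27  19 372]
[[ 0.3825 -0.2157  0.078 ]] [  0.9849   0.1732 389.0995 291.6828]
```

View pics/w3.png

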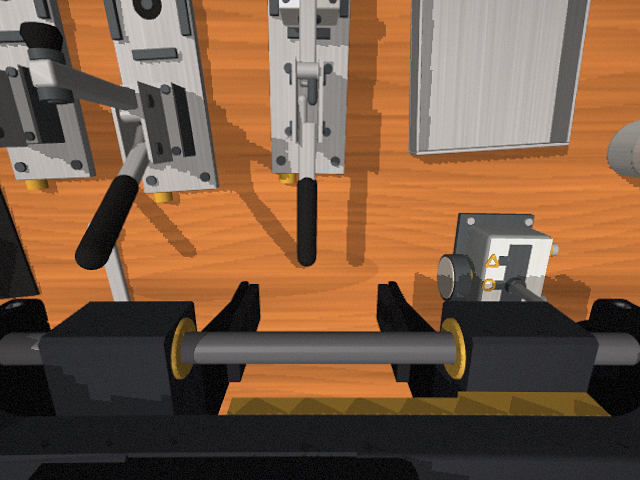

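The handle is centred at (307,221), matching the prediction. I'll descend on its grip.

```bash
python3 -m inch '[[60,-5,-6,0,0],[60,-5,-6,50,0],[60,-5,-6,100,0],[60,-5,-6,140,0],[60,-5,-6,162,0],[60,-5,-6,162,0],[10,-5,-6,162,0],[10,-5,-6,162,0]]'; python3 -m inch '[[10,0,0,0,0],[10,0,0,0,0],[10,0,0,0,0],[10,0,0,0,0],[10,0,0,0,0],[10,0,0,0,0],[10,0,0,0,0],[10,0,0,0,0]]'
```

```text
time_s: 9.55
position: [0.4405, -0.1417, 0.0607]
tcp_rot: [[1.0, -0.005, 0.018], [-0.004, -1.0, -0.017], [0.018, 0.017, -1.0]]
force: [0.8, 0.9, -0.2]
opening: 0.581
time_s: 10.35
position: [0.4407, -0.1363, 0.0614]
tcp_rot: [[1.0, -0.01, 0.019], [-0.01, -1.0, -0.01], [0.019, 0.009, -1.0]]
force: [10.5, 23.1, 7.8]
opening: 0.196
```

```bash
python3 -m inch '[[10,0,0,0,0],[10,2,0,-10,0],[10,3,0,-18,0],[10,5,0,-27,0],[10,8,0,-36,0],[10,12,0,-44,0],[10,17,0,-52,0],[10,17,0,-52,0]]'; python3 -m inch '[[10,6,0,-8,0],[10,12,0,-14,0],[10,19,0,-20,0],[10,26,0,-25,0],[10,31,0,-28,0],[10,31,0,-28,0]]';python3 - <<'E'
from h import *
im,d,m=snap('side','s1.png'); cv2.imwrite('pics/s1c.png',cv2.resize(im[200:420,280:500],None,fx=2.5,fy=2.5)[:,:,::-1])
E
```

```text
time_s: 11.15
position: [0.4571, -0.1359, 0.1148]
tcp_rot: [[1.0, -0.01, 0.019], [-0.01, -1.0, -0.01], [0.019, 0.01, -1.0]]
force: [0.7, 0.7, -4.8]
opening: 0.2
time_s: 11.75
position: [0.4884, -0.1363, 0.1443]
tcp_rot: [[1.0, -0.009, 0.02], [-0.009, -1.0, -0.011], [0.02, 0.011, -1.0]]
force: [-1.8, -2.9, -0.6]
opening: 0.194
```

View pics/s1c.png

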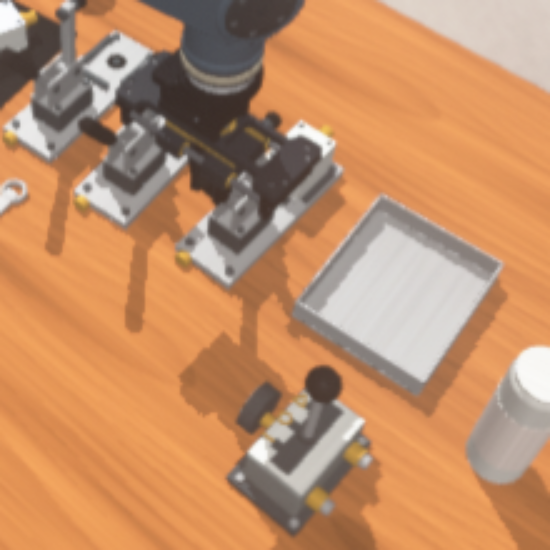

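```bash
python3 -m inch '[[60,0,0,0,0],[60,0,0,0,0],[60,0,0,0,0],[60,0,0,0,0],[60,0,0,0,0],[60,-2,0,-50,0],[80,-2,0,-100,0],[80,-2,0,-100,0]]'; python3 -m inch '[[80,172,4,0,0],[80,172,4,0,0],[80,172,4,0,0],[80,172,4,0,0],[80,172,4,0,0],[80,172,4,0,0]]';python3 - <<'E'
from h import *
S=st();im,d,m=snap('wrist','w4.png')
p=np.array([.66,-.14,.057]); print(proj(m,[p+[.035,.025,0],p+[.035,-.025,0],p+[-.035,-.025,0],p+[-.035,.025,0]]))
E
```

```text
time_s: 12.6
position: [0.4885, -0.1371, 0.2502]
tcp_rot: [[0.999, -0.009, 0.034], [-0.009, -1.0, -0.018], [0.034, 0.017, -0.999]]
force: [-0.1, -0.8, -0.4]
opening: 0.787
time_s: 13.2
position: [0.6598, -0.1422, 0.2546]
tcp_rot: [[0.999, -0.009, 0.031], [-0.008, -1.0, -0.017], [0.031, 0.016, -0.999]]
force: [-0.3, 0.3, -0.2]
opening: 0.919
t 13.2 p [ 0.6598 -0.1422  0.2546] F [-0.3141  0.2502 -0.1718] op 0.9187587796708802
[[ 0.9995 -0.0089  0.0311]
 [-0.0084 -0.9998 -0.0165]
 [ 0.0313  0.0163 -0.9994]] [-21.5291  31.6402  73.9114  -0.2384  72.4411  69.0368]
[[286.1657 188.4092]
 [334.7471 187.8982]
 [334.4702 252.8371]
 [288.2973 253.4491]]
```

View pics/w4.png

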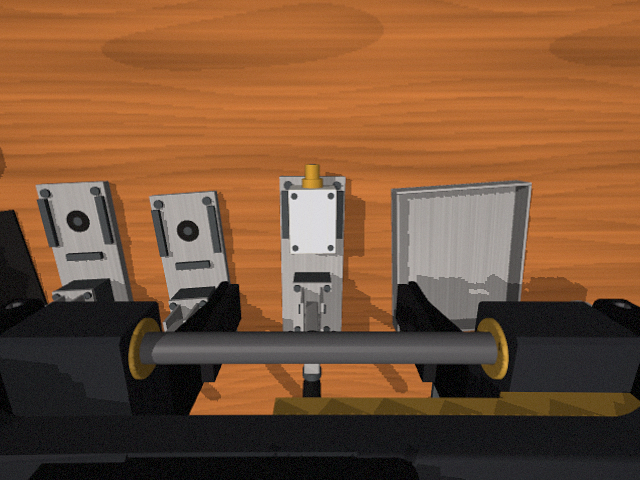

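The clamp is open (bar upright). The block top corners are at (289,188) to (336,253), so it sits about 1.5 mm further -y than assumed. The tool tilt is drifting, so I'll watch it through the descent.

```bash
python3 -m inch '[[87,-5,-3,50,0],[87,-5,-3,100,0],[87,-5,-3,150,0]]'; python3 - <<'E'
from h import *
S=st(); print(toolmove(S,[.66,-.1415,.024]))
E
```

```text
time_s: 13.55
position: [0.6572, -0.1415, 0.1059]
tcp_rot: [[0.999, -0.01, 0.031], [-0.009, -1.0, -0.017], [0.032, 0.016, -0.999]]
force: [-0.3, -0.0, -0.3]
opening: 0.993
t 13.55 p [ 0.6572 -0.1415  0.1059] F [-0.3048 -0.0263 -0.3044] op 0.9928404092604968
[[ 0.9995 -0.0098  0.0314]
 [-0.0093 -0.9998 -0.0167]
 [ 0.0316  0.0164 -0.9994]] [-21.5489  40.8492  81.8824  -0.2813  55.2419  69.1541]
[ 0.2443 -1.3716 81.9752]
```

```bash
python3 -m inch '[[87,0,-1,40,0],[87,0,-1,70,0],[87,0,-1,82,0],[30,0,-1,82,0],[30,0,-1,82,0],[30,0,-1,82,0],[30,0,-1,82,0],[30,0,-1,82,0]]'; python3 -m inch '[[30,0,0,0,0],[30,0,0,0,0],[30,0,0,0,0],[30,0,0,0,0]]'
```

```text
time_s: 14.35
position: [0.6605, -0.1421, 0.0255]
tcp_rot: [[0.999, -0.01, 0.034], [-0.009, -1.0, -0.018], [0.034, 0.017, -0.999]]
force: [1.2, 2.7, 1.7]
opening: 0.628
time_s: 14.75
position: [0.6603, -0.1419, 0.0257]
tcp_rot: [[0.999, -0.01, 0.033], [-0.009, -1.0, -0.017], [0.033, 0.017, -0.999]]
force: [-0.6, 2.2, 0.8]
opening: 0.577
```

```bash
python3 -m inch '[[30,0,0,-30,0],[30,0,0,-70,0],[30,-3,0,-100,0],[30,-65,170,-100,0],[30,-65,170,-100,0],[30,-65,170,-100,0],[30,-65,170,-100,0],[30,-65,170,-100,0]]'; python3 -m inch '[[30,0,0,0,0],[30,0,0,0,0]]'; python3 - <<'E'
from h import *
S=st(); print(toolmove(S,[.5985,-.313,.0175]))
E
```

```text
time_s: 15.55
position: [0.5883, -0.315, 0.1254]
tcp_rot: [[0.999, -0.015, 0.032], [-0.015, -1.0, -0.02], [0.033, 0.019, -0.999]]
force: [-0.0, 0.2, -3.8]
opening: 0.572
time_s: 15.75
position: [0.5877, -0.3146, 0.1245]
tcp_rot: [[0.999, -0.015, 0.031], [-0.015, -1.0, -0.019], [0.031, 0.018, -0.999]]
force: [-0.5, -0.3, -3.0]
opening: 0.572
t 15.75 p [ 0.5877 -0.3146  0.1245] F [-0.5364 -0.3386 -3.0127] op 0.5717590704520252
[[ 0.9994 -0.0154  0.0307]
 [-0.0149 -0.9997 -0.0187]
 [ 0.031   0.0183 -0.9994]] [-37.851   39.0808  82.2034   0.277   56.6684  52.8698]
[  7.4404  -3.7004 107.1939]
```

```bash
python3 -m inch '[[30,7,-4,40,0],[30,7,-4,80,0],[30,7,-4,100,0],[30,7,-4,107,0],[30,7,-4,107,0],[80,7,-4,107,0],[80,7,-4,107,0],[80,7,-4,107,0]]'; python3 -m inch '[[80,0,0,0,0],[80,0,0,-20,0],[80,0,0,-70,0],[80,0,0,-120,0],[80,0,0,-170,0],[80,0,0,-190,0],[80,0,0,-190,0],[80,0,0,-190,0]]'; python3 - <<'E'
from h import *
S=st(); im,d,m=snap('top','t2.png')
big=cv2.resize(im[140:310,160:500],None,fx=2.35,fy=2.35,interpolation=cv2.INTER_CUBIC); cv2.imwrite('pics/t2c.png',big[:,:,::-1])
im,d,m=snap('wrist','w5.png')
E
```

```text
time_s: 16.55
position: [0.5992, -0.3131, 0.0189]
tcp_rot: [[0.999, -0.015, 0.033], [-0.014, -1.0, -0.02], [0.033, 0.02, -0.999]]
force: [-0.2, 0.5, 0.0]
opening: 0.762
time_s: 17.35
position: [0.5927, -0.309, 0.2089]
tcp_rot: [[0.999, -0.015, 0.033], [-0.014, -1.0, -0.021], [0.033, 0.02, -0.999]]
force: [-0.5, 0.2, -0.4]
opening: 0.925
t 17.35 p [ 0.5927 -0.309   0.2089] F [-0.5217  0.1841 -0.441 ] op 0.9248871253168058
[[ 0.9993 -0.015   0.0332]
 [-0.0143 -0.9997 -0.0206]
 [ 0.0335  0.0202 -0.9992]] [-37.1945  33.5305  78.0603   0.226   66.1799  53.5587]
```

View pics/w5.png

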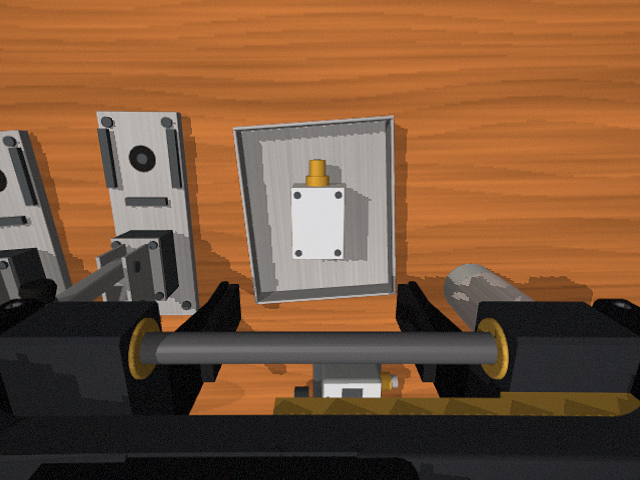

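The tested block stands flat in the tray at (318,223). Now I measure the empty nests while passing over them.

```bash
cat >> h.py <<'E'
def nest(out,guess):
    """dot + rails seen by the wrist camera"""
    S=bot.read_state(); im,d,m=snap('wrist',out); g=np.array(list(guess)+[.013]); pg=proj(m,g)[0]
    mk=(im.max(2)<75).astype(np.uint8); mk[295:]=0
    n,L,s,c=cv2.connectedComponentsWithStats(mk)
    for i in range(1,n):
        if s[i,4]>80 and np.hypot(*(c[i]-pg))<75:
            ys,xs=np.where(L==i); r=cv2.minAreaRect(np.c_[xs,ys].astype(np.float32))
            P=cast(m,np.c_[xs,ys],.018)[:,:2]; w,v=np.linalg.eigh(np.cov(P.T)); a=v[:,1]*np.sign(v[0,1]); 
            print('px',c[i].round(1),'n',s[i,4],'rect',np.round(r[1],0),'xy@.018',P.mean(0).round(4),'yaw',np.degrees(np.arctan2(a[1],a[0])).round(2),'xy@.013',cast(m,[c[i]],.013)[0,:2].round(4))
    return S,m
E
python3 -m inch '[[87,67,-169,0,0],[87,67,-169,0,0],[87,67,-169,0,0],[87,67,-169,0,0],[87,67,-169,0,0],[87,67,-169,0,0]]' | head -2; python3 -c "
from h import *
nest('n1.png',(.66,-.14))"; python3 -m inch '[[87,-15,-148,0,0],[87,-15,-148,0,0],[87,-15,-148,0,0],[87,-15,-148,0,0],[87,-15,-148,0,0]]'|head -2; python3 -c "
from h import *
nest('n2.png',(.64,.007))"; python3 -m inch '[[87,12,-125,0,0],[87,12,-125,0,0],[87,12,-125,0,0],[87,12,-125,0,0],[87,12,-125,0,0]]'|head -2; python3 -c "
from h import *
nest('n3.png',(.6535,.1325)); st()"
```

```text
time_s: 18.05
position: [0.6605, -0.1394, 0.2034]
px [314.6 222.9] n 398 rect [23. 23.] xy@.018 [ 0.6608 -0.141 ] yaw 4.98 xy@.013 [ 0.6598 -0.141 ]
px [314.8 291. ] n 282 rect [ 6. 40.] xy@.018 [ 0.5856 -0.14  ] yaw 88.72 xy@.013 [ 0.5834 -0.14  ]
time_s: 18.6
position: [0.6472, 0.0072, 0.2003]
px [313.2 227.9] n 387 rect [22. 23.] xy@.018 [0.6429 0.0069] yaw 0.24 xy@.013 [0.6417 0.0069]
time_s: 19.15
position: [0.662, 0.1289, 0.1982]
px [309.3 230.2] n 388 rect [23. 23.] xy@.018 [0.6561 0.1323] yaw 16.22 xy@.013 [0.6549 0.1324]
t 19.2 p [0.662  0.1284 0.1983] F [-0.462  -0.9071  0.8242] op 0.9992459869208967
[[ 0.9995 -0.0181  0.0258]
 [-0.0176 -0.9997 -0.0194]
 [ 0.0262  0.0189 -0.9995]] [ 2.0323 35.0381 76.868  -1.2646 66.6599 93.5399]
```

```bash
python3 - <<'E'
from h import *
m=vision.camera_model('wrist')
for f,dot in (('n1.png',(314.6,222.9)),('n2.png',(313.2,227.9)),('n3.png',(309.3,230.2))):
    im=cv2.imread('pics/'+f); x,y=map(int,dot); g=cv2.GaussianBlur(im,(3,3),0).max(2); 
    mk=((g<125)).astype(np.uint8); mk[:y-50]=0; mk[y+45:]=0; mk[:,:x-50]=0; mk[:,x+50:]=0
    sat=cv2.cvtColor(im,cv2.COLOR_BGR2HSV)[:,:,1]; mk[sat>90]=0
    n,L,s,c=cv2.connectedComponentsWithStats(mk)
    for i in range(1,n):
        if s[i,4]>60:
            ys,xs=np.where(L==i); P=cast(m,np.c_[xs,ys],.018)[:,:2]; w,v=np.linalg.eigh(np.cov(P.T)); a=v[:,1]*np.sign(v[0,1])
            print(f,c[i].round(),s[i,2:],'yaw',np.degrees(np.arctan2(a[1],a[0])).round(2), np.sqrt(w[1]/w[0]).round(1))
E
```

```text
n1.png [285. 219.] [ 15  65 686] yaw -2.82 5.7
n1.png [346. 218.] [ 14  66 617] yaw 1.9 6.3
n1.png [315. 223.] [ 26  25 484] yaw 13.01 1.0
n1.png [315. 262.] [ 39   9 346] yaw 88.32 4.1
n2.png [344. 221.] [ 18  65 590] yaw 6.46 6.5
n2.png [283. 225.] [ 14  66 592] yaw 0.66 6.7
n2.png [313. 228.] [ 25  25 488] yaw 16.98 1.0
n2.png [317. 267.] [ 39  10 336] yaw -88.74 4.1
n3.png [340. 224.] [ 16  65 582] yaw 5.06 6.5
n3.png [279. 227.] [ 14  65 578] yaw -0.21 6.7
n3.png [309. 230.] [ 25  24 480] yaw 34.98 1.0
n3.png [312. 270.] [ 39  10 340] yaw -88.82 4.0
```

```bash
cat >> h.py <<'E'
def blk(out,guess,ztop=.049,cam='wrist'):
    S=bot.read_state(); im,d,m=snap(cam,out); pg=proj(m,list(guess)+[ztop])[0]
    hsv=cv2.cvtColor(im,cv2.COLOR_RGB2HSV); mk=((hsv[:,:,1]<45)&(hsv[:,:,2]>205)).astype(np.uint8)
    br=(hsv[:,:,0]>14)&(hsv[:,:,0]<30)&(hsv[:,:,1]>150)&(hsv[:,:,2]>110)
    n,L,s,c=cv2.connectedComponentsWithStats(mk); ii=[i for i in range(1,n) if s[i,4]>200]
    i=min(ii,key=lambda i:np.hypot(*(c[i]-pg))); ys,xs=np.where(L==i)
    P=cast(m,np.c_[xs,ys],ztop)[:,:2]; r=cv2.minAreaRect((P*1000).astype(np.float32)); ctr=np.array(r[0])/1000
    b=cv2.boxPoints(r); e=[b[1]-b[0],b[2]-b[1]]; ax=max(e,key=np.linalg.norm); ax/=np.linalg.norm(ax)
    by,bx=np.where(br); B=cast(m,np.c_[bx,by],.03)[:,:2]; B=B[np.hypot(*(B-ctr).T)<.075]; 
    if ax@(B.mean(0)-ctr)<0: ax=-ax
    T=np.linalg.inv(np.array(m['camera_from_world'])); q=dep(m,d,[c[i]])
    print('px',c[i].round(),'n',s[i,4],'ctr',ctr.round(4),'size',np.round(r[1],1),'yaw',np.degrees(np.arctan2(ax[1],ax[0])).round(2),'brass',B.mean(0).round(4),len(B),'depth z',q[0,2].round(4))
    R=np.array(S['tcp_rot']); print('pos',np.array(S['position']),'toolyaw',np.degrees(np.arctan2(R[1,0],R[0,0])).round(2),'zax',R[:,2])
    return S,ctr,ax
E
python3 -m inch '[[87,-84,-148,0,0.33],[87,-84,-148,0,0.33],[87,-84,-148,0,0.33],[87,-84,-148,0,0.33],[87,-84,-148,0,0.33],[87,-84,-148,0,0.33]]'|head -2; python3 - <<'E'
from h import *
blk(None,(.58,.276),cam='top')
S,c,ax=blk('b1.png',(.58,.276)); print(toolmove(S,[*c,.016]))
E
```

```text
time_s: 19.8
position: [0.5819, 0.276, 0.1936]
px [285. 189.] n 617 ctr [0.6165 0.131 ] size [142.4  72.2] yaw 2.12 brass [nan nan] 0 depth z 0.0089
pos [0.58187249 0.27601228 0.19355565] toolyaw -19.97 zax [ 0.02699055 -0.02037108 -0.9994281 ]
px [316. 237.] n 3795 ctr [0.5787 0.2756] size [49.2 68.9] yaw -18.95 brass [0.6214 0.2606] 533 depth z 0.0489
pos [0.58220537 0.27566714 0.19357751] toolyaw -20.03 zax [ 0.02705001 -0.02021714 -0.99942962]
[ -8.98373226  -0.43882559 177.38388598]h.py:55: RuntimeWarning: Mean of empty slice.
  if ax@(B.mean(0)-ctr)<0: ax=-ax
  ret = um.true_divide(
h.py:57: RuntimeWarning: Mean of empty slice.
  print('px',c[i].round(),'n',s[i,4],'ctr',ctr.round(4),'size',np.round(r[1],1),'yaw',np.degrees(np.arctan2(ax[1],ax[0])).round(2),'brass',B.mean(0).round(4),len(B),'depth z',q[0,2].round(4))
```

View pics/b1.png

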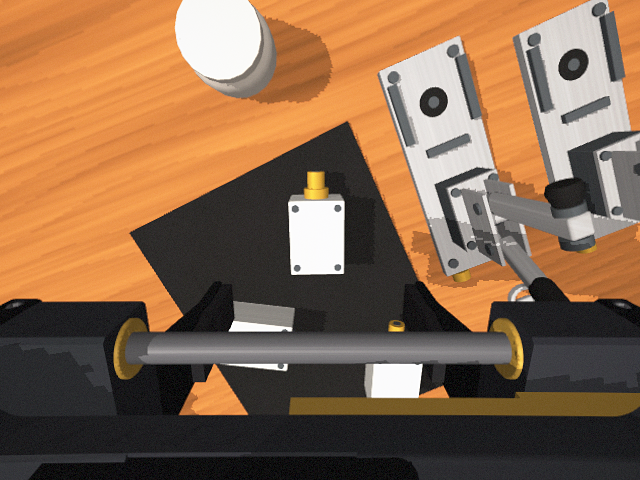

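The close crop shows the white block at (316,237) with brass pointing up-image: the right grasp target, measured at 49 x 69 mm with its top at 0.0489.

```bash
python3 -m inch '[[87,-9,0,50,-0.02],[87,-9,0,100,-0.02],[87,-9,0,145,-0.02],[87,-9,0,170,-0.02],[87,-9,0,176,-0.02],[30,-9,0,176,-0.02],[30,-9,0,176,-0.02],[30,-9,0,176,-0.02]]'|head -2; python3 -m inch '[[30,0,0,0,0],[30,0,0,0,0],[30,0,0,0,0],[30,0,0,0,0],[30,0,0,0,0]]'; python3 -m inch '[[30,0,0,-20,0],[30,0,0,-60,0],[30,0,0,-110,0],[30,0,0,-160,0],[30,0,0,-180,0],[30,0,0,-180,0]]'; python3 - <<'E'
from h import *
S=st(); print(toolmove(S,[.6547,.1325,.19]))
E
```

```text
time_s: 20.7
position: [0.5804, 0.2753, 0.0195]
time_s: 21.2
position: [0.5812, 0.2758, 0.0207]
tcp_rot: [[0.945, -0.325, 0.033], [-0.325, -0.946, -0.018], [0.037, 0.006, -0.999]]
force: [-1.4, 0.0, 6.2]
opening: 0.565
time_s: 21.8
position: [0.5766, 0.2797, 0.2037]
tcp_rot: [[0.945, -0.325, 0.039], [-0.324, -0.946, -0.016], [0.042, 0.003, -0.999]]
force: [0.4, -0.2, -5.6]
opening: 0.575
t 21.8 p [0.5766 0.2797 0.2037] F [ 0.4186 -0.185  -5.6278] op 0.5745290529002447
[[ 0.945  -0.3246  0.039 ]
 [-0.3242 -0.9458 -0.0162]
 [ 0.0421  0.0027 -0.9991]] [ 16.6456  31.9919  82.0912  -1.7008  64.0507 126.3032]
[120.9704 113.8733  19.1195]
```

```bash
python3 -m inch '[[30,123,114,10,-0.367],[30,123,114,10,-0.367],[30,123,114,10,-0.367],[30,123,114,10,-0.367],[30,123,114,10,-0.367],[30,123,114,10,-0.367],[30,123,114,10,-0.367]]'|head -2; python3 - <<'E'
from h import *
S,c,ax=blk('p1.png',(.655,.1325),ztop=.242); print(toolmove(S,[.657,.1325,.07]))
E
```

```text
time_s: 22.5
position: [0.6541, 0.1327, 0.1967]
px [324. 281.] n 4197 ctr [0.6816 0.1327] size [20.6 43. ] yaw -89.69 brass [0.6565 0.1279] 2254 depth z 0.2245
pos [0.65407295 0.13274416 0.19665183] toolyaw 2.15 zax [ 0.03349409 -0.01582554 -0.99931361]
[ -1.25024172  -1.80880745 126.66679975]
```

```bash
python3 -m inch '[[30,-1,-2,50,0],[30,-1,-2,100,0],[30,-1,-2,127,0],[30,-1,-2,127,0],[30,-1,-2,127,0]]'|head -2; python3 - <<'E'
from h import *
S=st(); print(toolmove(S,[.657,.1325,.0287]),np.degrees(np.arctan2(S['tcp_rot'][1][0],S['tcp_rot'][0][0])))
E
```

```text
time_s: 23.05
position: [0.6578, 0.1341, 0.0704]
t 23.05 p [0.6578 0.1341 0.0704] F [ 1.3678 -0.9422 -4.565 ] op 0.5691054381529381
[[ 0.9986  0.039   0.0348]
 [ 0.0396 -0.9991 -0.0158]
 [ 0.0342  0.0172 -0.9993]] [ 2.459  43.569  82.8935 -1.2648 51.5884 90.9733]
[-2.2455  0.8133 41.7119] 2.2715472960808376
```

```bash
python3 -m inch '[[30,-2,1,20,0],[30,-2,1,32,0],[30,-2,1,38,0],[30,-2,1,42,0],[30,-2,1,44,0],[30,-2,1,44,0]]'; python3 -m inch '[[75,0,0,0,0],[75,0,0,0,0],[75,0,0,0,0],[75,0,0,0,0],[75,0,0,0,0],[75,0,0,-30,0],[75,0,0,-80,0],[75,0,0,-110,0]]'; python3 -m inch '[[87,0,0,-60,0],[87,0,0,-60,0],[87,0,0,-60,0]]'|head -2;python3 - <<'E'
from h import *
S,c,ax=blk('p2.png',(.655,.1325),ztop=.057)
E
```

```text
time_s: 23.65
position: [0.658, 0.1325, 0.0289]
tcp_rot: [[0.999, 0.039, 0.036], [0.04, -0.999, -0.016], [0.036, 0.017, -0.999]]
force: [-3.9, -0.8, 4.1]
opening: 0.57
time_s: 24.45
position: [0.6552, 0.1343, 0.1416]
tcp_rot: [[0.998, 0.039, 0.04], [0.04, -0.999, -0.015], [0.039, 0.017, -0.999]]
force: [1.3, -0.3, 0.9]
opening: 0.862
time_s: 24.75
position: [0.6547, 0.1354, 0.2048]
px [318. 234.] n 3684 ctr [0.6551 0.1308] size [68.2 49.1] yaw 1.97 brass [0.6998 0.1322] 511 depth z 0.0565
pos [0.65473497 0.13544099 0.20481519] toolyaw 2.28 zax [ 0.04665034 -0.0150448  -0.99879798]
```

View pics/p2.png

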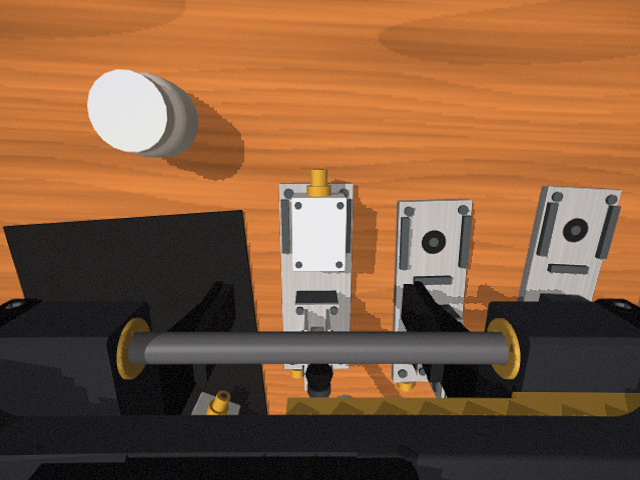

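The block is seated between the rails of nest 3 with its brass pointing to the front: face (292–348, 195–272), centre 2 mm off. Next I close clamp 3.

```bash
python3 -m inch '[[60,0,0,-35,0],[60,-50,1,-45,0],[60,-100,2,-45,0],[60,-150,3,-40,0],[60,-174,3,-25,0],[60,-174,3,-18,0],[60,-174,3,-18,0],[60,-174,3,-18,0]]'|head -2; python3 - <<'E'
from h import *
S=st(); im,d,m=snap('wrist','w6.png'); g=np.array([.4803,.1262,.160]); pg=proj(m,g)[0]; print(pg)
mk=(im.max(2)<50).astype(np.uint8); mk[285:]=0
n,L,s,c=cv2.connectedComponentsWithStats(mk)
for i in range(1,n):
    if s[i,4]>200 and np.hypot(*(c[i]-pg))<90: print(c[i],s[i],cast(m,[c[i]],.15))
print(toolmove(S,[.481,.1262,.141]))
E
```

```text
time_s: 25.6
position: [0.48, 0.1256, 0.2123]
t 25.6 p [0.48   0.1256 0.2123] F [0.4985 0.8418 0.9471] op 0.6875184768811649
[[ 0.9984  0.0388  0.0411]
 [ 0.0395 -0.9991 -0.0154]
 [ 0.0405  0.017  -0.999 ]] [  2.3459  20.3723 102.3897  -1.1918  54.9237  90.7661]
[312.811  267.9771]
[313.6251 250.175 ] [ 301  212   27   73 1691] [[0.4896 0.1259 0.15  ]]
[-1.8324 -1.8172 71.2986]
```

```bash
python3 -m inch '[[60,-2,-2,40,0],[60,-2,-2,65,0],[60,-2,-2,71,0],[10,-2,-2,71,0],[10,-2,-2,71,0],[10,-2,-2,71,0],[10,-2,-2,71,0],[10,-2,-2,71,0]]'|head -2; python3 -m inch '[[10,0,0,0,0],[10,0,0,0,0],[10,0,0,0,0],[10,0,0,0,0]]'; python3 -m inch '[[10,-12,0,8,0],[10,-23,0,17,0],[10,-32,0,28,0],[10,-40,0,40,0],[10,-46,-1,53,0],[10,-49,-1,66,0],[10,-51,-1,76,0],[10,-51,-1,81,0]]';  python3 -m inch '[[10,0,0,3,0],[10,0,0,5,0],[10,0,0,5,0]]'
```

```text
time_s: 26.45
position: [0.4817, 0.1264, 0.1425]
time_s: 26.85
position: [0.4818, 0.1272, 0.1429]
tcp_rot: [[0.998, 0.039, 0.044], [0.039, -0.999, -0.014], [0.044, 0.016, -0.999]]
force: [-2.0, 4.9, 2.9]
opening: 0.198
time_s: 27.65
position: [0.4361, 0.1253, 0.0612]
tcp_rot: [[0.998, 0.039, 0.049], [0.04, -0.999, -0.014], [0.048, 0.016, -0.999]]
force: [-5.3, 4.2, 45.6]
opening: 0.195
time_s: 27.95
position: [0.4365, 0.1253, 0.0592]
tcp_rot: [[0.998, 0.04, 0.052], [0.041, -0.999, -0.014], [0.051, 0.016, -0.999]]
force: [-6.4, 3.2, 34.9]
opening: 0.195
```

```bash
python3 -m inch '[[60,0,0,0,0],[60,0,0,0,0],[60,0,0,0,0],[60,0,0,0,0],[60,0,0,0,0],[60,0,0,-30,0],[60,0,0,-80,0],[60,0,0,-130,0]]'|head -2; python3 -m inch '[[87,-29,-128,-15,0.4],[87,-29,-128,-15,0.4],[87,-29,-128,-15,0.4],[87,-29,-128,-15,0.4],[87,-29,-128,-15,0.4],[87,-29,-128,-15,0.4]]'|head -2; python3 - <<'E'
from h import *
S,c,ax=blk('b2.png',(.402,.252)); print(toolmove(S,[*c,.018]))
im,d,m=snap('top','t3.png')
p=dep(m,d,[(283,200)]); print(p)
cv2.imwrite('pics/t3c.png',cv2.resize(im[140:320,170:400],None,fx=3,fy=3,interpolation=cv2.INTER_CUBIC)[:,:,::-1])
E
```

```text
time_s: 28.75
position: [0.4288, 0.1269, 0.1893]
time_s: 29.35
position: [0.3937, 0.2535, 0.2004]
px [314. 224.] n 3768 ctr [0.4033 0.2519] size [49.2 69.3] yaw 158.27 brass [0.3829 0.239 ] 1560 depth z 0.049
pos [0.39373329 0.25349831 0.20039381] toolyaw -20.53 zax [ 0.04689563 -0.01533591 -0.99878206]
[  0.51858935  -1.4653566  182.64487779]
[[0.58228719 0.13536787 0.08708943]]
```

View pics/t3c.png

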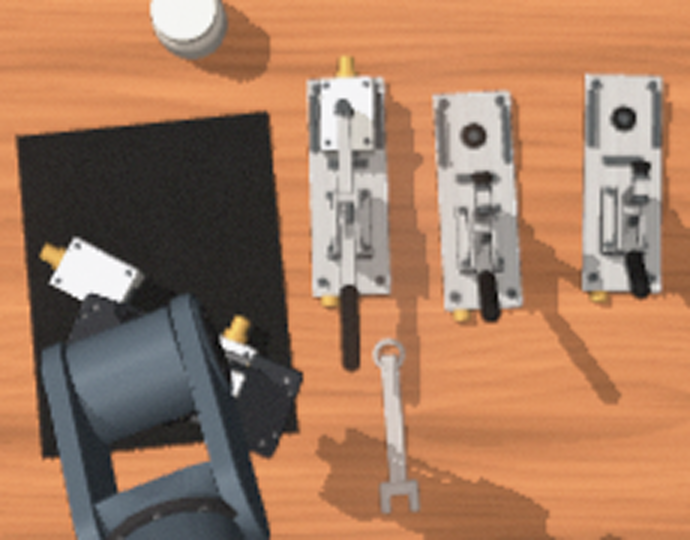

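Clamp 3 is locked: bar over the block, handle flat at crop (349,330). The block under the arm has its brass to the upper right, so its yaw is -21.7°. I pick it.

```bash
python3 -m inch '[[87,-1,-1,50,0.02],[87,-1,-1,100,0.02],[87,-1,-1,145,0.02],[87,-1,-1,170,0.02],[87,-1,-1,183,0.02],[30,-1,-1,183,0.02],[30,-1,-1,183,0.02],[30,-1,-1,183,0.02]]'|head -2; python3 -m inch '[[30,0,0,0,0],[30,0,0,0,0],[30,0,0,0,0],[30,0,0,0,0],[30,0,0,0,0]]'; python3 -m inch '[[30,0,0,-20,0],[30,0,0,-60,0],[30,0,0,-110,0],[30,0,0,-160,0],[30,0,0,-190,0],[30,0,0,-190,0],[30,0,0,-190,0]]'; python3 - <<'E'
from h import *
S=st(); print(toolmove(S,[.6415,.10,.21]))
E
```

```text
time_s: 30.25
position: [0.403, 0.2513, 0.0185]
time_s: 30.75
position: [0.4041, 0.2519, 0.0194]
tcp_rot: [[0.927, -0.372, 0.052], [-0.372, -0.928, -0.013], [0.053, -0.007, -0.999]]
force: [0.3, 0.6, 7.0]
opening: 0.576
time_s: 31.45
position: [0.3932, 0.2541, 0.2087]
tcp_rot: [[0.927, -0.372, 0.05], [-0.372, -0.928, -0.014], [0.052, -0.006, -0.999]]
force: [-0.4, -0.9, -4.6]
opening: 0.572
t 31.45 p [0.3932 0.2541 0.2087] F [-0.4479 -0.9413 -4.6163] op 0.5723902645275499
[[ 0.927  -0.3717  0.0504]
 [-0.3715 -0.9283 -0.014 ]
 [ 0.052  -0.0057 -0.9986]] [ 20.3327  18.6364 106.2441  -2.2085  52.7079 133.4654]
[287.5184  50.7045  13.4068]
```

```bash
python3 -m inch '[[30,288,51,10,-0.44],[30,288,51,10,-0.44],[30,288,51,10,-0.44],[30,288,51,10,-0.44],[30,288,51,10,-0.44],[30,288,51,10,-0.44],[30,288,51,10,-0.44],[30,288,51,10,-0.44]]'|head -2; python3 - <<'E'
from h import *
S=st(); print(toolmove(S,[.6423,.007,.2]),toolmove(S,[.6423,.007,.07]),np.degrees(np.arctan2(S['tcp_rot'][1][0],S['tcp_rot'][0][0])))
E
```

```text
time_s: 32.25
position: [0.64, 0.0984, 0.2088]
t 32.25 p [0.64   0.0984 0.2088] F [-0.9756  0.4577 -4.2324] op 0.570681394863198
[[ 0.9975  0.0563  0.0418]
 [ 0.0569 -0.9983 -0.0138]
 [ 0.0409  0.0161 -0.999 ]] [-0.7658 31.914  81.3107 -0.8395 64.3743 86.3336]
[-3.2619 91.2506 10.1837] [ -8.5795  89.1559 140.058 ] 3.266742846131456
```

```bash
python3 -m inch '[[30,-3,50,5,-0.006],[30,-3,91,10,-0.006],[30,-5,90,50,-0.006],[30,-7,90,90,-0.006],[30,-9,89,130,-0.006],[30,-9,89,140,-0.006],[30,-9,89,140,-0.006],[30,-9,89,140,-0.006]]'|head -2; python3 - <<'E'
from h import *
S=st(); print(toolmove(S,[.6423,.007,.0274]),np.degrees(np.arctan2(S['tcp_rot'][1][0],S['tcp_rot'][0][0])))
E
```

```text
time_s: 33.05
position: [0.6426, 0.0077, 0.071]
t 33.05 p [0.6426 0.0077 0.071 ] F [ 0.0405  0.0483 -3.6857] op 0.5734748452321473
[[ 0.9971  0.0632  0.0435]
 [ 0.0639 -0.9979 -0.0139]
 [ 0.0425  0.0167 -0.999 ]] [-9.0699 41.6153 87.988  -0.5349 47.812  77.6341]
[-2.1907 -0.0628 43.6007] 3.666608843014054
```

```bash
python3 -m inch '[[30,-2,0,20,0],[30,-2,0,32,0],[30,-2,0,39,0],[30,-2,0,43,0],[30,-2,0,45,0],[30,-2,0,45,0]]'; python3 -m inch '[[75,0,0,0,0],[75,0,0,0,0],[75,0,0,0,0],[75,0,0,0,0],[75,0,0,0,0],[75,0,0,-30,0],[75,0,0,-80,0],[75,0,0,-130,0]]'; python3 -m inch '[[80,0,0,-50,0],[80,0,0,-50,0],[80,0,0,-50,0],[80,0,0,-50,0]]'|head -2;python3 - <<'E'
from h import *
S,c,ax=blk('p3.png',(.6415,.007),ztop=.057)
print(toolmove(S,[.4675,-.0042,.215]))
E
```

```text
time_s: 33.65
position: [0.6427, 0.0069, 0.0279]
tcp_rot: [[0.997, 0.063, 0.044], [0.064, -0.998, -0.014], [0.043, 0.017, -0.999]]
force: [-2.5, 0.1, 3.8]
opening: 0.578
time_s: 34.45
position: [0.6361, 0.0088, 0.1579]
tcp_rot: [[0.997, 0.063, 0.041], [0.064, -0.998, -0.014], [0.04, 0.016, -0.999]]
force: [0.9, -0.7, 0.4]
opening: 0.861
time_s: 34.85
position: [0.6328, 0.0097, 0.2063]
px [319. 223.] n 3624 ctr [0.6419 0.0051] size [67.5 48.7] yaw 3.36 brass [0.6863 0.0074] 507 depth z 0.0565
pos [0.63275751 0.00969392 0.20629668] toolyaw 3.67 zax [ 0.03773378 -0.01305754 -0.99920251]
[-165.37478348    3.52581899  -14.75074571]
```

```bash
python3 -m inch '[[60,0,0,-35,0],[60,-50,1,-42,0],[60,-100,2,-42,0],[60,-150,3,-38,0],[60,-165,3,-22,0],[60,-165,3,-15,0],[60,-165,3,-15,0],[60,-165,3,-15,0]]'|head -2; python3 - <<'E'
from h import *
S=st(); im,d,m=snap('wrist','w7.png'); g=np.array([.4677,-.0042,.160]); pg=proj(m,g)[0]; print(pg)
mk=(im.max(2)<50).astype(np.uint8); mk[285:]=0
n,L,s,c=cv2.connectedComponentsWithStats(mk)
for i in range(1,n):
    if s[i,4]>200 and np.hypot(*(c[i]-pg))<90: print(c[i],s[i],cast(m,[c[i]],.15))
print(toolmove(S,[.4685,-.0042,.141]),toolmove(S,[.4685-.0476,-.0042-.003,.141-.0824])-toolmove(S,[.4685,-.0042,.141]))
E
```

```text
time_s: 35.7
position: [0.4696, -0.004, 0.2145]
t 35.7 p [ 0.4696 -0.004   0.2145] F [-0.041  -0.7876  0.2455] op 0.682236079508622
[[ 0.9973  0.0633  0.0375]
 [ 0.0638 -0.9979 -0.0129]
 [ 0.0366  0.0153 -0.9992]] [-14.022   18.1434 105.7647  -0.2461  53.8277  72.4757]
[314.079  269.7801]
[313.2116 251.4695] [ 301  214   26   71 1621] [[ 0.4773 -0.0031  0.15  ]]
[-3.8382 -0.9638 73.4356] [-50.678   -1.278   80.5893]
```

```bash
python3 -m inch '[[60,-3,-1,40,0],[60,-4,-1,65,0],[60,-4,-1,73,0],[10,-4,-1,73,0],[10,-4,-1,73,0],[10,-4,-1,73,0],[10,-4,-1,73,0],[10,-4,-1,73,0]]'|head -2; python3 -m inch '[[10,0,0,0,0],[10,0,0,0,0],[10,0,0,0,0],[10,0,0,0,0]]'; python3 -m inch '[[10,-12,0,8,0],[10,-23,0,17,0],[10,-32,0,28,0],[10,-40,0,40,0],[10,-46,-1,53,0],[10,-49,-1,66,0],[10,-51,-1,76,0],[10,-51,-1,81,0]]';  python3 -m inch '[[10,0,0,2,0],[10,0,0,4,0],[10,0,0,4,0]]'
```

```text
time_s: 36.55
position: [0.469, -0.0043, 0.1425]
time_s: 36.95
position: [0.4685, -0.0021, 0.1425]
tcp_rot: [[0.997, 0.061, 0.039], [0.062, -0.998, -0.01], [0.039, 0.012, -0.999]]
force: [0.4, 7.7, -0.4]
opening: 0.201
time_s: 37.75
position: [0.4225, -0.005, 0.0613]
tcp_rot: [[0.997, 0.061, 0.044], [0.061, -0.998, -0.01], [0.044, 0.013, -0.999]]
force: [-3.6, 5.5, 45.0]
opening: 0.197
time_s: 38.05
position: [0.4227, -0.0049, 0.0599]
tcp_rot: [[0.997, 0.061, 0.047], [0.062, -0.998, -0.011], [0.046, 0.014, -0.999]]
force: [-4.4, 1.6, 31.2]
opening: 0.194
```

```bash
python3 -m inch '[[60,0,0,0,0],[60,0,0,0,0],[60,0,0,0,0],[60,0,0,0,0],[60,0,0,0,0],[60,0,0,-30,0],[60,0,0,-80,0],[60,0,0,-130,0]]'|head -2; python3 -m inch '[[87,97,-375,-15,-1.02],[87,97,-375,-15,-1.02],[87,97,-375,-15,-1.02],[87,97,-375,-15,-1.02],[87,97,-375,-15,-1.02],[87,97,-375,-15,-1.02],[87,97,-375,-15,-1.02],[87,97,-375,-15,-1.02]]'|head -2; python3 - <<'E'
from h import *
S,c,ax=blk('b3.png',(.496,.375)); print(toolmove(S,[*c,.018]))
im,d,m=snap('top','t4.png'); print(dep(m,d,[(330,204)]), dep(m,d,[(330,235)]))
E
```

```text
time_s: 38.85
position: [0.4156, -0.0032, 0.1903]
time_s: 39.65
position: [0.4887, 0.3802, 0.2042]
px [320. 226.] n 3830 ctr [0.4972 0.3744] size [74.4 49.9] yaw 62.57 brass [0.5099 0.4204] 672 depth z 0.0486
pos [0.48866359 0.38016024 0.20415378] toolyaw 62.18 zax [ 0.04303047 -0.00952157 -0.99902839]
[ -3.32132694   2.34661402 186.39584441]
[[0.57180768 0.00232927 0.08548954]] [[0.48403102 0.00202765 0.08148475]]
```

View pics/b3.png

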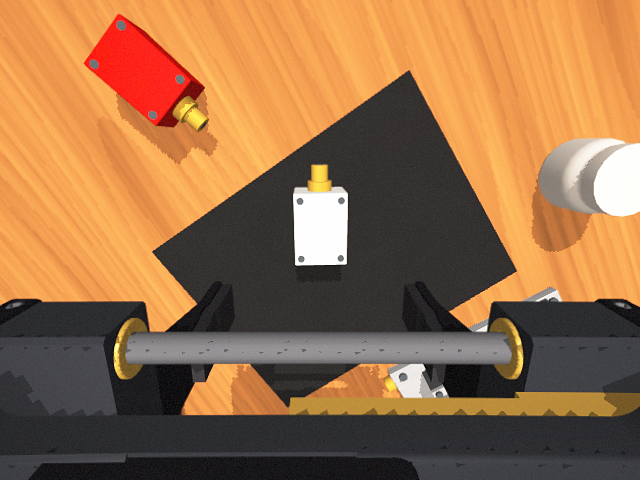

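The last white block is at (320,228), clear of the red look-alike at (150,70). Clamp 2's bar and handle are down. The mask ran slightly over the front face, so I check the centre from the bolt holes.

```bash
python3 - <<'E'
from h import *
m=vision.camera_model('wrist'); im=cv2.imread('pics/b3.png'); S=bot.read_state()
g=im[180:275,290:352].max(2); mk=(g<150).astype(np.uint8); n,L,s,c=cv2.connectedComponentsWithStats(mk)
H=[c[i]+[290,180] for i in range(1,n) if 15<s[i,4]<90]; print(np.round(H,1)); P=cast(m,H,.049); print(P.round(4),P.mean(0))
ctr=P.mean(0)[:2]; print(toolmove(S,[*ctr,.018]))
E
```

```text
[[299.5 200.6]
 [340.9 200.3]
 [340.3 257.8]
 [300.7 258.6]]
[[0.4932 0.4076 0.049 ]
 [0.5268 0.3899 0.049 ]
 [0.5012 0.3403 0.049 ]
 [0.4674 0.3579 0.049 ]] [0.49715103 0.37391842 0.049     ]
[ -6.36541523   2.35936309 186.46625876]
```

```bash
python3 - <<'E'
from h import *
S,c,ax=blk('b4.png',(.496,.375)); m=vision.camera_model('wrist'); im=cv2.imread('pics/b4.png')
mk=np.zeros((480,640),np.uint8); mk[170:285,285:355]=(im[170:285,285:355].max(2)<150); n,L,s,cc=cv2.connectedComponentsWithStats(mk)
H=[cc[i] for i in range(1,n) if 15<s[i,4]<90]; P=cast(m,H,.049); print(np.round(H,1),P.mean(0))
ctr=P.mean(0)[:2]; S=st(); print(toolmove(S,[*ctr,.018]))
E
```

```text
px [320. 229.] n 3813 ctr [0.4972 0.3744] size [74.6 49.9] yaw 62.51 brass [0.5101 0.4201] 673 depth z 0.049
pos [0.48955767 0.38196017 0.2042617 ] toolyaw 62.23 zax [ 0.04544596 -0.00702821 -0.99894207]
[[299.5 203.5]
 [340.7 202.9]
 [300.6 261.3]
 [340.  260.5]] [0.49435237 0.36846928 0.049     ]
t 39.8 p [0.4885 0.3791 0.2038] F [-0.4429  0.7483 -0.2276] op 0.9986337082688378
[[ 0.467   0.8832  0.0429]
 [ 0.8842 -0.467  -0.01  ]
 [ 0.0112  0.0426 -0.999 ]] [28.3129 30.2905 85.4627 -1.8846 62.3668 57.0123]
[ -8.7859   2.245  185.9792]
```

```bash
python3 -m inch '[[87,-4,2,50,0],[87,-5,2,100,0],[87,-5,2,145,0],[87,-5,2,175,0],[87,-5,2,186,0],[30,-5,2,186,0],[30,-5,2,186,0],[30,-5,2,186,0]]'|head -2; python3 -m inch '[[30,0,0,0,0],[30,0,0,0,0],[30,0,0,0,0],[30,0,0,0,0],[30,0,0,0,0]]'; python3 -m inch '[[30,0,0,-20,0],[30,0,0,-60,0],[30,0,0,-110,0],[30,0,0,-160,0],[30,0,0,-190,0],[30,0,0,-190,0],[30,0,0,-190,0]]'; python3 - <<'E'
from h import *
S=st(); print(toolmove(S,[.65,.07,.21]))
E
```

```text
time_s: 40.6
position: [0.4973, 0.3724, 0.0201]
time_s: 41.1
position: [0.4969, 0.3734, 0.0216]
tcp_rot: [[0.467, 0.883, 0.047], [0.884, -0.468, -0.007], [0.016, 0.044, -0.999]]
force: [-3.2, 0.9, 6.6]
opening: 0.575
time_s: 41.8
position: [0.4869, 0.374, 0.2102]
tcp_rot: [[0.467, 0.883, 0.044], [0.884, -0.467, -0.008], [0.014, 0.043, -0.999]]
force: [-0.7, -0.4, -6.7]
opening: 0.576
t 41.8 p [0.4869 0.374  0.2102] F [-0.7263 -0.3538 -6.7364] op 0.5757259186159958
[[ 0.4673  0.883   0.0445]
 [ 0.884  -0.4675 -0.008 ]
 [ 0.0137  0.0431 -0.999 ]] [27.9256 29.473  85.8654 -1.8032 62.6358 56.6069]
[-192.5241  286.1509    9.9034]
```

```bash
python3 -m inch '[[30,-193,286,5,1.096],[30,-193,286,5,1.096],[30,-193,286,5,1.096],[30,-193,286,5,1.096],[30,-193,286,5,1.096],[30,-193,286,5,1.096],[30,-193,286,5,1.096],[30,-193,286,5,1.096]]'|head -2; python3 - <<'E'
from h import *
S=st(); print(toolmove(S,[.6614,-.141,.2]),toolmove(S,[.6614,-.141,.075]),np.degrees(np.arctan2(S['tcp_rot'][1][0],S['tcp_rot'][0][0])))
E
```

```text
time_s: 42.6
position: [0.6511, 0.0625, 0.2103]
t 42.6 p [0.6511 0.0625 0.2103] F [ 1.2647  0.7152 -5.0336] op 0.5759843791802316
[[ 0.9989 -0.0223  0.0411]
 [-0.0219 -0.9997 -0.0119]
 [ 0.0413  0.0109 -0.9991]] [-4.0445 32.3186 80.2344 -0.5644 65.0509 87.4504]
[ 14.2641 203.0965  13.1482] [  9.0962 201.7282 138.0339] -1.254538111281242
```

```bash
python3 -m inch '[[30,14,50,3,-0.011],[30,14,100,6,-0.011],[30,14,150,9,-0.011],[30,14,203,13,-0.011],[30,12,203,60,-0.011],[30,10,202,110,-0.011],[30,9,202,136,-0.011],[30,9,202,138,-0.011]]'|head -2; python3 -m inch '[[30,0,0,0,0],[30,0,0,0,0]]'|head -2; python3 - <<'E'
from h import *
S=st(); print(toolmove(S,[.6614,-.141,.0296]),np.degrees(np.arctan2(S['tcp_rot'][1][0],S['tcp_rot'][0][0])))
E
```

```text
time_s: 43.4
position: [0.6539, -0.1392, 0.0655]
time_s: 43.6
position: [0.6528, -0.1386, 0.0643]
t 43.6 p [ 0.6528 -0.1386  0.0643] F [-0.0527 -0.4718 -5.9455] op 0.577096036199
[[ 0.9997 -0.0117  0.0192]
 [-0.0116 -0.9999 -0.0036]
 [ 0.0192  0.0034 -0.9998]] [-21.663   44.0135  83.1191   0.2704  51.7679  68.841 ]
[ 8.0042  2.1595 34.8199] -0.6674360862783407
```

```bash
python3 -m inch '[[30,8,2,5,0],[30,8,2,15,0],[30,8,2,24,0],[30,8,2,30,0],[30,8,2,34,0],[30,8,2,36,0],[30,8,2,36,0]]'; python3 -m inch '[[75,0,0,0,0],[75,0,0,0,0],[75,0,0,0,0],[75,0,0,0,0],[75,0,0,0,0],[75,0,0,-30,0],[75,0,0,-80,0],[75,0,0,-130,0]]'|head -2; python3 -m inch '[[80,0,0,-50,0],[80,0,0,-50,0],[80,0,0,-50,0],[80,0,0,-50,0],[80,0,0,-50,0],[80,0,0,-50,0]]'|head -2;python3 - <<'E'
from h import *
S,c,ax=blk('p4.png',(.66,-.141),ztop=.057)
print(toolmove(S,[.4855,-.1392,.215]))
E
```

```text
time_s: 44.3
position: [0.661, -0.1402, 0.0298]
tcp_rot: [[1.0, -0.011, 0.018], [-0.011, -1.0, -0.003], [0.018, 0.003, -1.0]]
force: [-3.3, 2.7, 3.4]
opening: 0.574
time_s: 45.1
position: [0.6578, -0.1396, 0.1599]
time_s: 45.7
position: [0.6561, -0.1392, 0.2078]
px [320. 224.] n 3561 ctr [ 0.66  -0.143] size [48.1 68.2] yaw -0.67 brass [ 0.7043 -0.1435] 502 depth z 0.0565
pos [ 0.65614083 -0.13922282  0.20783119] toolyaw -0.67 zax [ 1.22896624e-02 -5.60376432e-04 -9.99924322e-01]
[-170.52841013    1.97424612   -9.26539648]
```

View pics/p4.png

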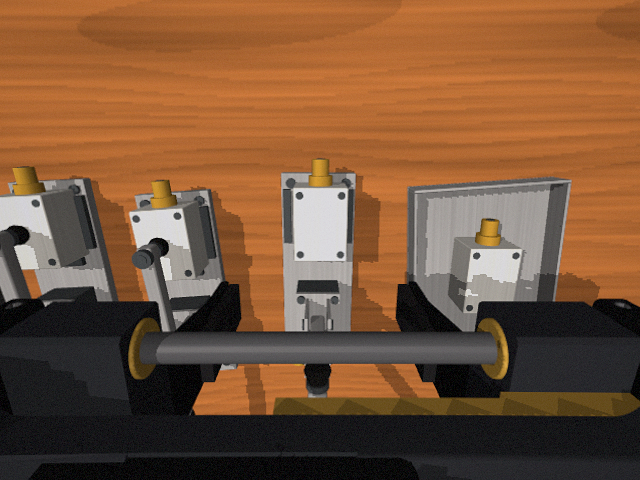

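Block 3 is seated in nest 1 (face 293–347, 187–262). The other two are clamped and the tray block is fine. Next is clamp 1.

```bash
python3 -m inch '[[60,0,0,-35,0],[60,-50,1,-42,0],[60,-100,1,-42,0],[60,-150,1,-30,0],[60,-171,1,-14,0],[60,-171,1,-9,0],[60,-171,1,-9,0],[60,-171,1,-9,0]]'|head -2; python3 - <<'E'
from h import *
S=st(); im,d,m=snap('wrist','w8.png'); g=np.array([.4855,-.1385,.160]); pg=proj(m,g)[0]; print(pg)
mk=(im.max(2)<50).astype(np.uint8); mk[285:]=0
n,L,s,c=cv2.connectedComponentsWithStats(mk)
for i in range(1,n):
    if s[i,4]>200 and np.hypot(*(c[i]-pg))<90: print(c[i],s[i],cast(m,[c[i]],.15))
print(toolmove(S,[.4865,-.1385,.141]),toolmove(S,[.4865-.0477,-.1385+.0004,.141-.0824])-toolmove(S,[.4865,-.1385,.141]))
E
```

```text
time_s: 46.55
position: [0.4873, -0.1391, 0.2153]
t 46.55 p [ 0.4873 -0.1391  0.2153] F [ 0.4198 -0.8265  0.4363] op 0.6851267842342572
[[ 0.9998 -0.0116  0.0152]
 [-0.0116 -0.9999 -0.0018]
 [ 0.0153  0.0016 -0.9999]] [-28.7854  21.3785  99.9247   0.3887  57.8824  61.6764]
[314.2181 267.7305]
[313.7831 249.3504] [ 301  210   26   75 1761] [[ 0.4952 -0.1383  0.15  ]]
[-1.9649 -0.7072 74.2879] [-48.9527   0.0204  81.663 ]
```

```bash
python3 -m inch '[[60,-2,-1,40,0],[60,-2,-1,65,0],[60,-2,-1,74,0],[10,-2,-1,74,0],[10,-2,-1,74,0],[10,-2,-1,74,0],[10,-2,-1,74,0],[10,-2,-1,74,0]]'|head -2; python3 -m inch '[[10,0,0,0,0],[10,0,0,0,0],[10,0,0,0,0],[10,0,0,0,0]]'; python3 -m inch '[[10,-12,0,8,0],[10,-22,0,17,0],[10,-31,0,28,0],[10,-39,0,40,0],[10,-44,0,53,0],[10,-48,0,67,0],[10,-49,0,77,0],[10,-49,0,82,0]]';  python3 -m inch '[[10,0,0,2,0],[10,0,0,4,0],[10,0,0,4,0]]'
```

```text
time_s: 47.4
position: [0.487, -0.1384, 0.1422]
time_s: 47.8
position: [0.4867, -0.1364, 0.1423]
tcp_rot: [[1.0, -0.013, 0.017], [-0.013, -1.0, 0.001], [0.017, -0.001, -1.0]]
force: [1.6, 6.3, 0.3]
opening: 0.199
time_s: 48.6
position: [0.4388, -0.1355, 0.0596]
tcp_rot: [[1.0, -0.013, 0.016], [-0.013, -1.0, 0.001], [0.016, -0.002, -1.0]]
force: [-4.7, 2.9, 40.6]
opening: 0.197
time_s: 48.9
position: [0.439, -0.1355, 0.0584]
tcp_rot: [[1.0, -0.012, 0.017], [-0.012, -1.0, 0.0], [0.017, -0.0, -1.0]]
force: [-5.3, 3.8, 31.3]
opening: 0.199
```

```bash
python3 -m inch '[[60,0,0,0,0],[60,0,0,0,0],[60,0,0,0,0],[60,0,0,0,0],[60,0,0,0,0],[60,0,0,-50,0],[60,0,0,-100,0],[60,0,0,-160,0]]'|head -2; python3 -m inch '[[60,0,0,-20,0],[60,0,0,-20,0],[60,0,0,-20,0]]'|head -2; python3 - <<'E'
from h import *
S=st(); print('to knob', toolmove(S,[.3785,-.3447,.25]))
im,d,m=snap('top','t5.png'); cv2.imwrite('pics/t5c.png',cv2.resize(im[140:310,260:500],None,fx=3.2,fy=3.2,interpolation=cv2.INTER_CUBIC)[:,:,::-1])
E
```

```text
time_s: 49.7
position: [0.4357, -0.1352, 0.2089]
time_s: 50.0
position: [0.4351, -0.1351, 0.2286]
t 50.0 p [ 0.4351 -0.1351  0.2286] F [ 0.6218 -0.3443 -0.1319] op 0.6914237855131689
[[ 0.9998 -0.0124  0.0141]
 [-0.0124 -0.9999  0.002 ]
 [ 0.0141 -0.0022 -0.9999]] [-31.7131  16.3986 105.5788   0.6208  57.3988  58.6659]
to knob [-53.7038 210.2264 -22.5945]
```

View pics/t5c.png

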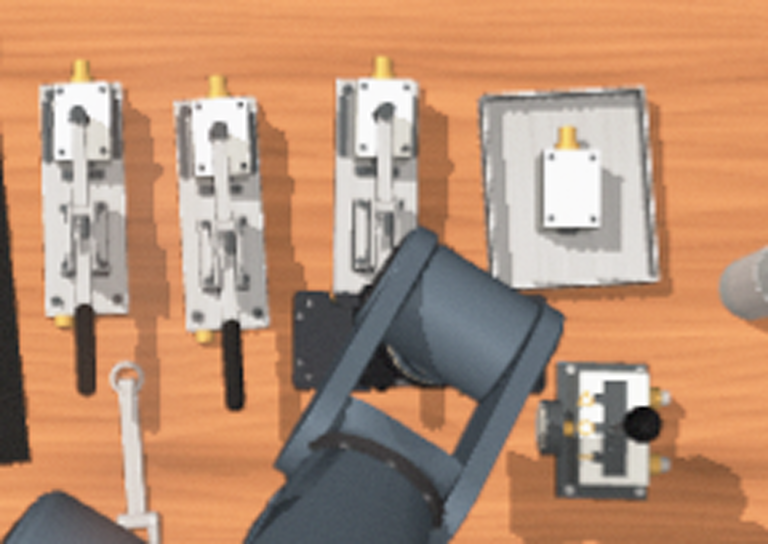

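All three bars lie on their blocks, the tray block is flat and the lever is still upright. Now I throw the lever back to test.

```bash
python3 -m inch '[[65,-54,210,-22,0],[65,-54,210,-22,0],[65,-54,210,-22,0],[65,-54,210,-22,0],[65,-54,210,-22,0],[65,-54,210,-22,0],[65,-54,210,-22,0]]'|head -2; python3 - <<'E'
from h import *
S=st(); im,d,m=snap('wrist','w9.png'); print(proj(m,[.3785,-.3447,.162]))
g=im[180:330,260:380]; mk=(g.max(2)<40).astype(np.uint8); n,L,s,c=cv2.connectedComponentsWithStats(mk)
for i in range(1,n):
    if s[i,4]>300: k=cast(m,[c[i]+[260,180]],.162)[0]; print(c[i]+[260,180],k)
print(toolmove(S,[*k[:2],.143]))
E
```

```text
time_s: 50.75
position: [0.3769, -0.3425, 0.2465]
t 50.75 p [ 0.3769 -0.3425  0.2465] F [-0.6233  0.51    0.8667] op 0.7473945153774948
[[ 0.9999 -0.0132  0.0097]
 [-0.0132 -0.9999  0.0079]
 [ 0.0096 -0.0081 -0.9999]] [-55.2914  19.5171  96.8971   0.7985  63.6465  35.1103]
[[319.298 248.967]]
[320.7096 246.9264] [ 0.3801 -0.3458  0.162 ]
[  2.2153   4.0447 103.5344]
```

```bash
python3 -m inch '[[65,2,4,50,0],[65,2,4,90,0],[65,2,4,103,0],[65,2,4,103,0],[20,2,4,103,0],[20,2,4,103,0],[20,2,4,103,0],[20,2,4,103,0]]'|head -2; python3 -m inch '[[20,0,0,0,0],[20,0,0,0,0],[20,0,0,0,0],[20,0,0,0,0]]'; python3 -m inch '[[20,10,0,1,0],[20,20,0,2,0],[20,30,0,4,0],[20,38,0,7,0],[20,42,0,8,0],[20,42,0,8,0]]'; python3 -m inch '[[70,0,0,0,0],[70,0,0,0,0],[70,0,0,0,0],[70,0,0,0,0],[70,0,0,0,0],[70,0,0,0,0],[70,0,0,-50,0],[70,0,0,-110,0]]' |head -2; python3 -m inch '[[70,0,0,-20,0],[70,0,0,-20,0],[70,0,0,-20,0],[70,0,0,-20,0]]'|head -2; python3 - <<'E'
from h import *
st(); im,d,m=snap('wrist','w10.png')
hinge=np.array([.3795,-.345,.05])
for a in (0,.38): print(a,proj(m,hinge+.112*np.array([np.sin(a),0,np.cos(a)])))
g=im[150:330,260:380]; mk=(g.max(2)<40).astype(np.uint8); n,L,s,c=cv2.connectedComponentsWithStats(mk); print([(c[i]+[260,150],s[i,2:]) for i in range(1,n) if s[i,4]>300])
im,d,m=snap('side','s2.png'); cv2.imwrite('pics/s2c.png',cv2.resize(im[180:420,220:500],None,fx=2.5,fy=2.5,interpolation=cv2.INTER_CUBIC)[:,:,::-1])
E
```

```text
time_s: 51.6
position: [0.3806, -0.3456, 0.1449]
time_s: 52.0
position: [0.3802, -0.3436, 0.145]
tcp_rot: [[1.0, -0.012, 0.01], [-0.012, -1.0, 0.009], [0.01, -0.01, -1.0]]
force: [0.8, 5.5, 4.2]
opening: 0.351
time_s: 52.6
position: [0.4229, -0.3444, 0.1372]
tcp_rot: [[1.0, -0.011, 0.01], [-0.011, -1.0, 0.009], [0.01, -0.009, -1.0]]
force: [-0.2, -0.0, 0.8]
opening: 0.351
time_s: 53.4
position: [0.4209, -0.3443, 0.2364]
time_s: 53.8
position: [0.4199, -0.3435, 0.2547]
t 53.8 p [ 0.4199 -0.3435  0.2547] F [ 0.1358  0.6081 -1.6361] op 0.8020859410057085
[[ 0.9999 -0.0115  0.0044]
 [-0.0116 -0.9998  0.016 ]
 [ 0.0042 -0.0161 -0.9999]] [-51.5374  21.8321  91.4987   0.835   67.2329  38.7976]
0 [[319.9008 295.2428]]
0.38 [[319.4996 242.5992]]
[(array([321.5308, 241.0782]), array([  39,   40, 1138], dtype=int32))]
```

View pics/s2c.png

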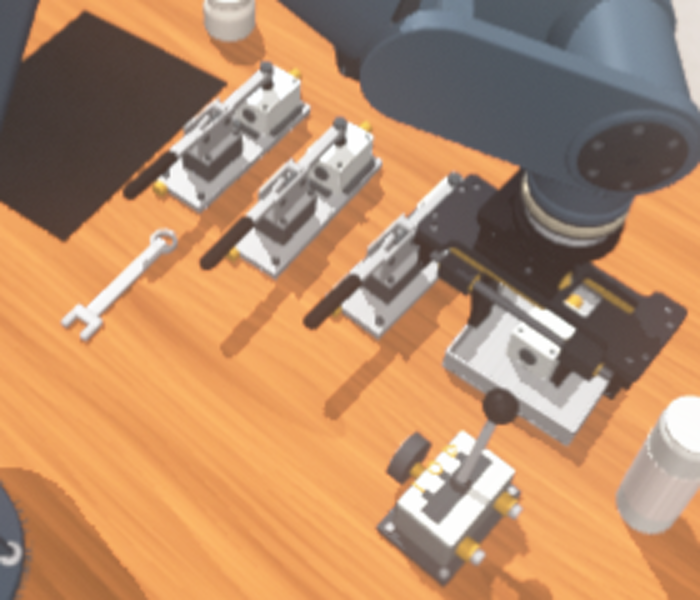

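The lever leans to test (knob at row 241, predicted 243), and all three handles look level. One last height check of the grips from the top camera before I hand in.

```bash
python3 - <<'E'
from h import *
im,d,m=snap('top')
for s,y in (((.660,-.141),-.6),((.6415,.007),3.6),((.6547,.1325),2.1)):
    u=np.array([np.cos(np.radians(y)),np.sin(np.radians(y))])
    out=[]
    for r in (50,80,110):
        p=np.array(s)-u*(.127+r/1000); q=proj(m,[*p,.087])[0]; out.append(dep(m,d,[q.round()])[0,2].round(4))
    print(out)
print(bot.hand_in())
E
```

```text
[np.float64(0.0898), np.float64(0.0846), np.float64(0.0882)]
[np.float64(0.0888), np.float64(0.0863), np.float64(0.0864)]
[np.float64(0.0863), np.float64(0.0861), np.float64(0.0876)]
the job is handed in; nothing more can be done
None
```

The job is done and handed in at about 54 s of the 210 s allowed; no verdict was reported.

- **What I did:** I threw the lever from test to vent, opened clamp 1 and stood the tested block in the tray. The three waiting blocks then went into nests 3, 2 and 1, each with its clamp pressed down onto its stop, and I threw the lever back to test.
- **Blocks:** after placing, and before I closed the clamps, each block centre measured within about 2 mm of its nest's seat. The tops were at 0.0565 m, about the 57 mm expected of a flat seat, and the fittings pointed to the front. The tested block lies inside the tray walls.
- **Clamps:** the tops of all three handles read 85–90 mm high along their length. That is level at the locked height of 87 mm, within depth noise.
- **Lever:** the knob is within 2 px of where the test notch should put it.
- **What went wrong:** my first attempt to grip the knob failed because the fingers had not closed in time, so I repeated it. The tool also drifted up to about 3° off vertical during the run, with no visible effect on the seating. One block's measured outline also included part of its front face, so I corrected that centre before picking it up.

The spanner, spray can, grease jar and the red and brown look-alikes were not touched.

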